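# Load the exposure box and make sure all lamps are on

## Task

Slide the orange cover of the exposure box fully open and lay every panel carrier from the supply tray flat in a bay of its own, then slide the cover fully shut over them. With the cover shut, gently feel the three unlit lamp toggles that this uncovers and flip only those that are off, so that all three end on; never switch off one that was already on. Leave the other things on the bench where they are.

Things in the scene. Friction and masses are not known exactly. Their poses are not given: they have to be found in the camera images.
- box: Fixed white-walled exposure box, 204 mm (its x) by 334 mm (its y), 66 mm high. Origin: centre of its underside, z up. Walls 8 mm, floor at z = 12 mm. A full-height cross wall at y = 5 to 13 mm parts the panel compartment with four bays (y = 13 to 159 mm) from the black switch deck (y = -159 to 5 mm). A flat orange cover slides along y on the walls, hiding the bays (shut) or the deck (open).
- deck (a point): Centre of the switch deck's floor, box z = 16 mm. In this unlit well stand three black lamp toggles in a row along x. Nothing reports their positions: feel each once the cover is shut; each may start on or off. An upright finger, tip 20 mm above the pivot, coming from the -y side meets a toggle about 24 mm to the -y side of its pivot if off (its top edge), about 5 mm to the +y side if on; about 1.5 N pushes it over. Never press over 15 N.
- cover (a joint): The sliding cover, m: 0 = shut, fully over the compartment; 0.168 = fully open, parked over the switch deck (it slides towards the box's -y as the value grows). About 2 N moves it and it stays where left. Plate 206 by 166 by 6 mm, top at box z = 73 mm. It starts somewhere part way.
- cover_fin (a point): Point in the middle of the cover's black upright grip fin (moves with the cover; lies at box x = 0, y = 86 mm minus the joint value, z = 91 mm). The fin is 80 mm long along the box's x, 14 mm thick along the box's y and stands 32 mm above the plate, its top 14 mm above this point; pinch it from above.
- bay0 (a point): Centre of the floor (box z = 12 mm) of the bay on the -x, -y side of the compartment. Each bay is about 91 mm (box x) by 70 mm (box y) and takes one carrier lying flat, its long side along the box's x; black ribs 5 mm thick, 14 mm high part the bays.
- bay1 (a point): Centre of the floor (box z = 12 mm) of the bay on the -x, +y side of the compartment. Each bay is about 91 mm (box x) by 70 mm (box y) and takes one carrier lying flat, its long side along the box's x; black ribs 5 mm thick, 14 mm high part the bays.
- bay2 (a point): Centre of the floor (box z = 12 mm) of the bay on the +x, -y side of the compartment. Each bay is about 91 mm (box x) by 70 mm (box y) and takes one carrier lying flat, its long side along the box's x; black ribs 5 mm thick, 14 mm high part the bays.
- bay3 (a point): Centre of the floor (box z = 12 mm) of the bay on the +x, +y side of the compartment. Each bay is about 91 mm (box x) by 70 mm (box y) and takes one carrier lying flat, its long side along the box's x; black ribs 5 mm thick, 14 mm high part the bays.
- pivot0 (a point): Pivot of the lamp toggle on the -x side of the switch deck (box x = -58 mm, y = -77 mm; fixed point, 16 mm above the box's underside). The toggle is a black paddle, 26 mm wide along the box's x, 10 mm thick, reaching 40 mm from the pivot; it swings in the box's y-z plane and snaps over centre to rest 0.5 rad either side of upright. Leaning towards the compartment (+y) is ON, away from it (-y) is OFF.
- pivot1 (a point): Pivot of the lamp toggle in the middle of the switch deck (box x = 0 mm, y = -77 mm; fixed point, 16 mm above the box's underside). The toggle is a black paddle, 26 mm wide along the box's x, 10 mm thick, reaching 40 mm from the pivot; it swings in the box's y-z plane and snaps over centre to rest 0.5 rad either side of upright. Leaning towards the compartment (+y) is ON, away from it (-y) is OFF.
- pivot2 (a point): Pivot of the lamp toggle on the +x side of the switch deck (box x = 58 mm, y = -77 mm; fixed point, 16 mm above the box's underside). The toggle is a black paddle, 26 mm wide along the box's x, 10 mm thick, reaching 40 mm from the pivot; it swings in the box's y-z plane and snaps over centre to rest 0.5 rad either side of upright. Leaning towards the compartment (+y) is ON, away from it (-y) is OFF.
- carrier0: Panel carrier (may be absent): flat black plate 80 mm (x) by 56 mm (y) by 10 mm with blue glass strips, and on top a white grip rib 50 mm long along x, 14 mm thick (y), 25 mm high above the plate (top at z = 35 mm). Origin: centre of its underside, z up. About 0.12 kg; a half turn makes no difference. Starts flat in the supply tray.
- carrier1: Panel carrier (may be absent): flat black plate 80 mm (x) by 56 mm (y) by 10 mm with blue glass strips, and on top a white grip rib 50 mm long along x, 14 mm thick (y), 25 mm high above the plate (top at z = 35 mm). Origin: centre of its underside, z up. About 0.12 kg; a half turn makes no difference. Starts flat in the supply tray.
- carrier2: Panel carrier (may be absent): flat black plate 80 mm (x) by 56 mm (y) by 10 mm with blue glass strips, and on top a white grip rib 50 mm long along x, 14 mm thick (y), 25 mm high above the plate (top at z = 35 mm). Origin: centre of its underside, z up. About 0.12 kg; a half turn makes no difference. Starts flat in the supply tray.
- carrier3: Panel carrier (may be absent): flat black plate 80 mm (x) by 56 mm (y) by 10 mm with blue glass strips, and on top a white grip rib 50 mm long along x, 14 mm thick (y), 25 mm high above the plate (top at z = 35 mm). Origin: centre of its underside, z up. About 0.12 kg; a half turn makes no difference. Starts flat in the supply tray.
- tray: Fixed low frosted supply tray, 285 by 265 mm, floor 4 mm thick, rim 16 mm high. Origin: centre of its underside.
- solvent: Bystander, loose: white bottle with red cap, 60 mm across, 150 mm high; origin at its underside. Leave it alone.
- jar: Bystander, loose: amber jar, 64 mm across, 75 mm high; origin at its underside. Leave it alone.
- swabs: Bystander, loose: grey open cup, 68 mm across, 85 mm high; origin at its underside. Leave it alone.
- torch: Bystander, loose: small hand lamp lying down, 125 mm long, 36 mm high; origin at its underside. Leave it alone.
- notebox: Bystander, loose: cardboard box 100 by 70 by 35 mm; origin at its underside. Leave it alone.
- gauge: Bystander, loose: aluminium gauge block 90 by 60 by 22 mm; origin at its underside. Leave it alone.
Mind the look-alikes: they are no part of the job. Leave any green look-alike of the carrier1 alone. Leave any turquoise look-alike of the carrier3 alone.

How it is judged:
By the outcome, as a careful person would: the job done as asked, in the order asked, and still so for the second after the job is handed in, with the robot touching nothing.
Of carrier0, carrier1, carrier2, carrier3 only 3 to 4 are there at a start; the rules pass over those that are not, and their reading is None.
At some moment in a run one of carrier0, carrier1, carrier2, carrier3 may be knocked a few centimetres aside while the robot is not near it.
Once in a run the grip may slacken for a moment while it holds something.
It also fails if it takes over 192 s, if anything falls off the work surface, if the arm or the gripper's body presses on something with over 40 N, if the wrist force passes 120 N, or if a joint passes its speed limit or range.

## Robot

A 6-joint arm with a two-finger parallel gripper is mounted at the origin on the work surface. World frame = base frame: x ahead of the robot, y to its left, z up, the work surface at z = 0. Lengths are in mm, angles in rad, forces in N, time in s.
With the tool pointing down it reaches from about 375 to 750 mm from the base axis. Payload 9 kg.
Tool frame: the origin (TCP) lies midway between the tips of the shut fingers; the grasp point (between the pads) lies 19 mm behind it; y points along the fingers, x is the direction in which the jaws open and shut, and the axes are right-handed (so a half turn about y gives the same grasp; the last joint's range is limited). The gripper opens to 85 mm and grips with 20 to 120 N. Pads are 22 mm wide; open, the fingers measure 114 mm over their backs; the gripper's body (76 mm by 85 mm) begins 54 mm behind the grasp point. The pads swing forward as they close: fully open they stand 13 mm farther back than shut.
Start: joints at [0.973, 0.104, 0.097, 1.564, 0, 1.353], TCP at [222.448, 557.274, 231.331] pointing down, gripper open.
Joint ranges: [-2.99, 2.99], [-0.84, 1.86], [-1.1, 1.16], [-1.84, 2.11], [-1.51, 1.56], [-3.14, 3.14]. Speed limits (rad/s): [2.22, 2.22, 2.57, 3.14, 3.14, 3.14].

## Interface

Orientations are given as [roll, pitch, yaw] about the fixed x, y, z axes, in that order (R = Rz(yaw) Ry(pitch) Rx(roll)).
In Python, from workcell import bot gives the robot as it stands.
- The arm moves only by the tool servo_tool, never from a script. Its argument "rows" is a list of rows, each a list of 6 numbers: the shift along the tool's x, y, z normalised to -1 to 1, where 1 is 400 mm, then the turn, a rotation vector about the tool's x, y, z normalised to -1 to 1, where 1 is 180 degrees. In form: [[x, y, z, rx, ry, rz], ...]. A call has 1 to 12 rows; each row shifts and turns the commanded pose from where the row before left it, along the tool's axes as they then stand; what a row does not reach is not made up. A row lasts 1/8 s, in which the tool goes at most 62.5 mm and 10.7 degrees, less where a joint would pass 70% of its speed; a pose out of reach is approached as far as the arm can. A call with a number of a shift or a turn outside -1 to 1 is refused whole. A call with a gripper value outside its range is refused whole. "hand" is the opening in per cent of the stroke, from 0 (shut) to 100 (fully open), set as the call begins (left out, the last holds). The fingers move at their own pace and stop on an object; "force" is the grip in N (left out, the last holds). Time passes only in rows, so rows that do not move let the fingers close. It gives the time, the measured TCP pose, the force and the opening at its end, in the units of the state.
- bot.get_obs(): the state, without advancing time (a new reading comes with each control period).
- bot.capture(name): name is "scene" or "top" or "wrist"; returns the picture (384x512x3 uint8, red, green, blue); there is no depth.
- bot.calibration(name): a dict with "fx", "fy", "cx", "cy" (pixels), "D" ([k1, k2, p1, p2, k3] as OpenCV has them; the pictures are not rectified), "R" (3x3) and "t" (3): a world point X has camera coordinates R X + t; the wrist camera has in their place "hand_eye" (4x4, takes a point from camera to tool coordinates, whose origin is the TCP and whose axes are the tool frame's). Camera axes: x right, y down, z forward; pixel columns grow to the right and rows downward; lengths in mm; the calibration is good to about 2 mm. A picture is of the moment at which its call begins: read the wrist's pose just before it. calibration takes no time and is no camera call.
- bot.job_done(): hands the job in, once; it reports no verdict.
The state is a dict: "clock": time; "qpos": joint angles; "joint_velocities": joint speeds; "tau": joint torques, N m; "tcp_pos": TCP position; "tcp_rot": TCP orientation; "ft_force": force on the tool from outside, world axes, zero at the start; "wrist_torque": the same for the moment, N m; "width": opening from 0.0 (shut) to 1.0 (fully open).
Only numpy, scipy, OpenCV 4.12 (cv2) and the standard library are available. Lean on these libraries where they do the work, as an engineer would, in place of code of your own. Each camera call takes 0.05 s, during which the arm holds its last target.

## Working session

There is one attempt and no reset: what is moved stays moved. The work goes in short steps, Python scripts to look and compute and a tool call to move; the robot and the scene stay as the last step left them, time stands still between calls to the robot, and variables do not carry over. Pictures are saved under pics/ and viewed, and the job is handed in when it is done.

Besides the shell and the picture viewer there is one more tool, called after "Call:" as name(argument=value, ...), one argument or row to a line, values as JSON. servo_tool: Moves the arm, as the interface text tells. Scaled input: -1 to 1 covers 400 mm each way for a shift and 180 degrees each way for a turn. Its arguments: {"type":"object","properties":{"rows":{"type":"array"},"hand":{"type":"number"},"force":{"type":"number"}},"required":["rows"]}

```bash
mkdir -p pics; ls
cat > h.py <<'E'
import numpy as np, cv2
from workcell import bot
from scipy.spatial.transform import Rotation as Ro
def snap(n,f):
    im=bot.capture(n); cv2.imwrite('pics/'+f,im[:,:,::-1]); return im
def cam(n,obs=None):
    c=bot.calibration(n); K=np.array([[c['fx'],0,c['cx']],[0,c['fy'],c['cy']],[0,0,1.]]); D=np.array(c['D'],float)
    if n=='wrist':
        o=obs; T=np.eye(4); T[:3,:3]=Ro.from_euler('xyz',o['tcp_rot']).as_matrix(); T[:3,3]=o['tcp_pos']
        M=np.linalg.inv(T@np.array(c['hand_eye'])); R,t=M[:3,:3],M[:3,3]
    else: R,t=np.array(c['R']),np.array(c['t'])
    return K,D,R,t
def ray(C,uv,z):
    K,D,R,t=C
    p=cv2.undistortPoints(np.array(uv,float).reshape(-1,1,2),K,D).reshape(-1,2)
    d=np.c_[p,np.ones(len(p))]@R; o=-R.T@t
    return o+d*((z-o[2])/d[:,2])[:,None]
def proj(C,X):
    K,D,R,t=C
    return cv2.projectPoints(np.array(X,float).reshape(-1,1,3),cv2.Rodrigues(R)[0],t,K,D)[0].reshape(-1,2)
E
python3 - <<'E'
from h import *
o=bot.get_obs(); print(o)
for n in ['scene','top','wrist']: snap(n,n+'0.png'); print(n,bot.calibration(n))
E
```

```text
pics
{'clock': 0.0, 'qpos': array([9.73286712e-01, 1.04680193e-01, 9.64652291e-02, 1.56389995e+00,
       2.18962848e-05, 1.35309904e+00]), 'joint_velocities': array([ 0.00046658,  0.00083715, -0.0001416 , -0.00022208,  0.00086171,
        0.00083218]), 'tau': array([-2.08286234e-03, -5.56935883e+01,  5.03643072e+01,  1.72564230e-02,
       -2.51954225e-04, -5.50469366e-06]), 'tcp_pos': array([222.23998475, 556.9664616 , 230.53129039]), 'tcp_rot': array([-1.57049016e+00,  1.28273659e-03,  1.19098418e+00]), 'ft_force': array([0.42748432, 0.13064091, 0.58164405]), 'wrist_torque': array([ 0.01576912,  0.02416759, -0.00011836]), 'width': 1.0053703957583355}
scene {'fx': 367.5333256973996, 'fy': 367.5333256973996, 'cx': 253.0534822996858, 'cy': 196.07474779343497, 'D': array([0.00337007, 0.        , 0.        , 0.        , 0.        ]), 'R': array([[-0.76636875,  0.64237952,  0.00524315],
       [ 0.47869665,  0.57649741, -0.66219352],
       [-0.42840222, -0.50497454, -0.74931452]]), 't': array([ 460.06203164, -211.84064987, 1461.92835248])}
top {'fx': 363.8732858925443, 'fy': 363.873285
[... 190 characters left out ...]
,
       [-0.97841682, -0.00238359, -0.2066273 ],
       [ 0.20661538,  0.00447522, -0.97841201]]), 't': array([ -52.75368497,  588.84892239, 1040.20121808])}
wrist {'fx': 318.8684002912644, 'fy': 318.8684002912644, 'cx': 245.96792612137511, 'cy': 192.59219194361341, 'D': array([-0.00139475,  0.        ,  0.        ,  0.        ,  0.        ]), 'hand_eye': array([[ 9.99999593e-01, -8.71417159e-04,  2.33023128e-04,
        -1.06826838e+00],
       [-4.95224645e-04, -3.14455719e-01,  9.49272013e-01,
        -1.42478376e+02],
       [-7.53936465e-04, -9.49271743e-01, -3.14456023e-01,
         8.03444795e+01],
       [ 0.00000000e+00,  0.00000000e+00,  0.00000000e+00,
         1.00000000e+00]])}
```

View pics/top0.png

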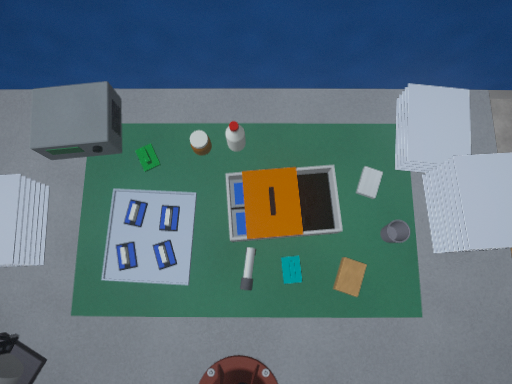

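View pics/scene0.png

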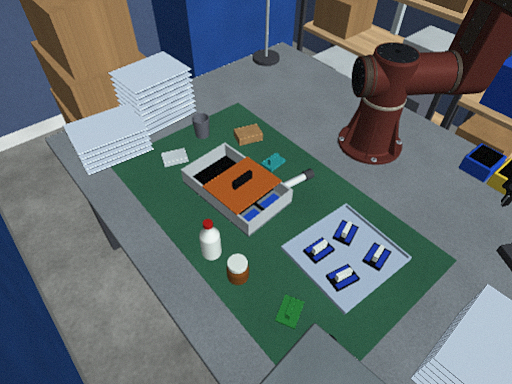

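View pics/wrist0.png

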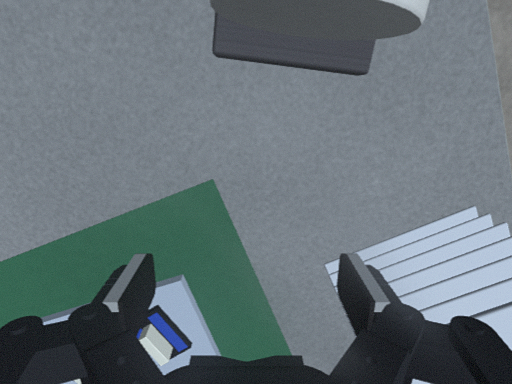

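The top view shows four carriers at about (135,213), (170,218), (126,256) and (165,255). The box is centred near (283,203), with its cover part way and the fin at (271,201). Next I measure.

Run:
```python
from h import *
im=cv2.imread('pics/top0.png'); 
cv2.imwrite('pics/topz.png',cv2.resize(im[150:310,90:350],None,fx=3,fy=3,interpolation=cv2.INTER_CUBIC))
C=cam('top'); hsv=cv2.cvtColor(im,cv2.COLOR_BGR2HSV)
def blobs(m,amin):
    cs,_=cv2.findContours(m.astype(np.uint8),cv2.RETR_EXTERNAL,cv2.CHAIN_APPROX_NONE)
    return [c for c in cs if cv2.contourArea(c)>amin]
# cover
m=(hsv[...,0]>4)&(hsv[...,0]<16)&(hsv[...,1]>200)&(hsv[...,2]>120)
for c in blobs(m,500):
    r=cv2.minAreaRect(c); w=ray(C,cv2.boxPoints(r),73); print('cover',r,w.round(0).tolist(), w.mean(0))
# white box walls
m=(hsv[...,1]<40)&(hsv[...,2]>150); m[:,:215]=0;m[:,350:]=0;m[:155]=0;m[245:]=0
m2=m|((hsv[...,0]>4)&(hsv[...,0]<16)&(hsv[...,1]>200))
for c in blobs(m2,300):
    r=cv2.minAreaRect(c); w=ray(C,cv2.boxPoints(r),66); print('box',r,w.round(0).tolist(),w.mean(0))
# carriers: blue
m=((hsv[...,0]>105)&(hsv[...,0]<130)&(hsv[...,1]>150)&(hsv[...,2]>60)); m[:,:100]=0;m[:,200:]=0;m[:185]=0;m[290:]=0
m=cv2.morphologyEx(m.astype(np.uint8),cv2.MORPH_CLOSE,np.ones((7,7)))
for c in blobs(m,60):
    r=cv2.minAreaRect(c); w=ray(C,cv2.boxPoints(r),12); print('car',r,w.mean(0).round(1))
```

```text
box ((319.3841857910156, 199.01266479492188), (67.20855712890625, 37.97664260864258), 83.75808715820312) [[674.0, -175.0, 66.0], [688.0, -291.0, 66.0], [482.0, -304.0, 66.0], [470.0, -192.0, 66.0]] [ 578.41157592 -240.70299533   66.        ]
car ((125.91999816894531, 255.4399871826172), (23.7587890625, 16.970563888549805), 81.8698959350586) [409.  349.8  12. ]
car ((164.04129028320312, 254.13763427734375), (23.466745376586914, 16.66617774963379), 73.3007583618164) [413.6 232.2  12. ]
car ((168.68032836914062, 217.51641845703125), (16.296432495117188, 22.452863693237305), 5.19442892074585) [527.2 223.7  12. ]
car ((134.96226501464844, 212.63206481933594), (15.659103393554688, 23.48865509033203), 15.945395469665527) [542.3 331.1  12. ]
```

View pics/topz.png

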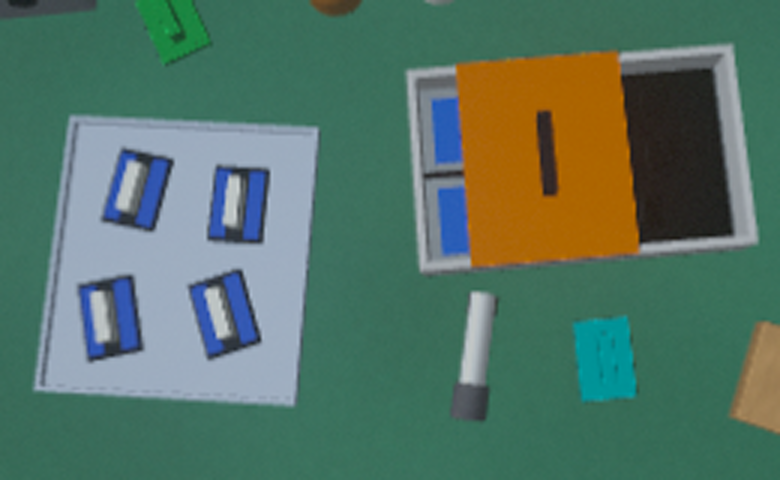

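```bash
cat >> h.py <<'E'
def fitbox(pw,pl):
    # 2D rigid fit local->world
    pl=np.array(pl,float);pw=np.array(pw,float)[:,:2]
    a=pl-pl.mean(0);b=pw-pw.mean(0)
    th=np.arctan2((a[:,0]*b[:,1]-a[:,1]*b[:,0]).sum(),(a*b).sum())
    R=np.array([[np.cos(th),-np.sin(th)],[np.sin(th),np.cos(th)]])
    t=pw.mean(0)-R@pl.mean(0); return th,t,np.linalg.norm(pl@R.T+t-pw,axis=1)
E
python3 - <<'E'
from h import *
C=cam('top')
z=lambda l:[(90+x/3-.33,150+y/3-.33) for x,y in l]
w=ray(C,z([(408,71),(733,45),(758,243),(421,272)]),66)
print(w.round(0)); print(fitbox(w,[(102,167),(102,-167),(-102,-167),(-102,167)]))
w=ray(C,z([(457,64),(619,52),(639,252),(471,266)]),73)
print(w.round(0)); th,t,e=fitbox(w,[(103,83),(103,-83),(-103,-83),(-103,83)]);print(th,t,e)
w=ray(C,z([(544,112),(551,194)]),105);print(w)
# tray
w=ray(C,z([(70,116),(319,127),(297,405),(34,391)]),16);print(w.round(0),fitbox(w,[(142.5,132.5),(142.5,-132.5),(-142.5,-132.5),(-142.5,132.5)]),fitbox(w,[(132.5,142.5),(132.5,-142.5),(-132.5,-142.5),(-132.5,142.5)]))
E
```

```text
[[ 656.   43.   66.]
 [ 684. -289.   66.]
 [ 481. -306.   66.]
 [ 452.   26.   66.]]
(np.float64(0.08529367598078506), array([ 568.21257312, -131.48239678]), array([0.72497044, 0.00680948, 1.0482516 , 0.5388691 ]))
[[ 661.   -7.   73.]
 [ 674. -172.   73.]
 [ 471. -187.   73.]
 [ 457.  -23.   73.]]
0.07940444051471843 [566.03207705 -97.30396084] [1.23865265 1.0987918  1.74760123 0.71070772]
[[ 604.0182846   -93.92944     105.        ]
 [ 523.4036656  -100.22677191  105.        ]]
[[619. 406.  16.]
 [608. 140.  16.]
 [323. 152.  16.]
 [334. 419.  16.]] (np.float64(-0.04345635427679082), array([471.17934145, 279.24092567]), array([0.49102859, 0.57618148, 1.24761669, 1.20216582])) (np.float64(-0.04345763696233753), array([471.17934145, 279.24092567]), array([13.91787578, 14.06575156, 13.58229543, 13.42882996]))
```

Call:
servo_tool(
  rows=[
    [0, 0, 0, 0, -0.049, 0],
    [0, 0, 0, 0, -0.049, 0],
    [0, 0, 0, 0, -0.049, 0],
    [-0.106, 0, -0.045, 0, 0, 0],
    [-0.106, 0, -0.045, 0, 0, 0],
    [-0.106, 0, -0.045, 0, 0, 0],
    [-0.106, 0, -0.045, 0, 0, 0],
    [-0.106, 0, -0.045, 0, 0, 0],
    [0, 0, 0, 0, 0, 0],
  ],
  hand=100,
  force=40,
)

```text
clock: 1.27
tcp_pos: [330.7, 351.4, 231.3]
tcp_rot: [-1.571, 0.0, 1.649]
ft_force: [0.3, -0.3, 0.4]
width: 1.0
```

Run:
```python
from h import *
o=bot.get_obs(); print(o['clock'],o['tcp_pos'],o['tcp_rot'],o['qpos']); snap('wrist','w1.png'); np.save('w1.npy',np.r_[o['tcp_pos'],o['tcp_rot']])
```

```text
1.275 [330.69457526 351.35174295 231.25253392] [-1.57105000e+00  2.83608211e-04  1.64899254e+00] [ 5.43975672e-01 -2.55756828e-01 -2.46093131e-01  1.58036075e+00
 -3.67325424e-04  4.65779406e-01]
```

View pics/w1.png

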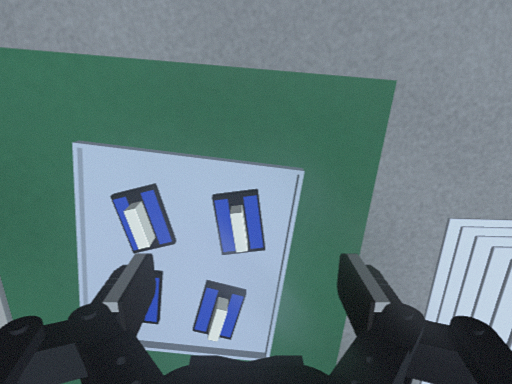

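The carriers are visible in the wrist view at (142,217), (239,222), (220,310) and, partly hidden, (155,297). I go on to the fin.

Call:
servo_tool(
  rows=[
    [-0.1163, 0, -0.0493, 0, 0, 0],
    [-0.1163, 0, -0.0493, 0, 0, 0],
    [-0.1163, 0, -0.0493, 0, 0, 0],
    [-0.1163, 0, -0.0493, 0, 0, 0],
    [-0.1163, 0, -0.0493, 0, 0, 0],
    [-0.1163, 0, -0.0493, 0, 0, 0],
    [-0.1163, 0, -0.0493, 0, 0, 0],
    [-0.1163, 0, -0.0493, 0, 0, 0],
    [-0.1163, 0, -0.0493, 0, 0, 0],
    [-0.1163, 0, -0.0493, 0, 0, 0],
    [0, 0, 0, 0, 0, 0],
  ],
)

```text
clock: 2.7
tcp_pos: [565.2, -95.7, 229.9]
tcp_rot: [-1.569, -0.001, 1.651]
ft_force: [-0.9, 0.9, -0.2]
width: 0.998
```

Run:
```python
from h import *
o=bot.get_obs(); print(o['clock'],o['tcp_pos'],o['tcp_rot'],o['qpos']); snap('wrist','w2.png'); np.save('w2.npy',np.r_[o['tcp_pos'],o['tcp_rot']])
```

```text
2.7 [565.20234338 -95.73504814 229.86550079] [-1.56944333e+00 -6.98204893e-04  1.65071055e+00] [-3.95839673e-01  2.38983678e-02  1.13001256e-02  1.55972061e+00
  9.81652853e-07 -4.75754366e-01]
```

View pics/w2.png

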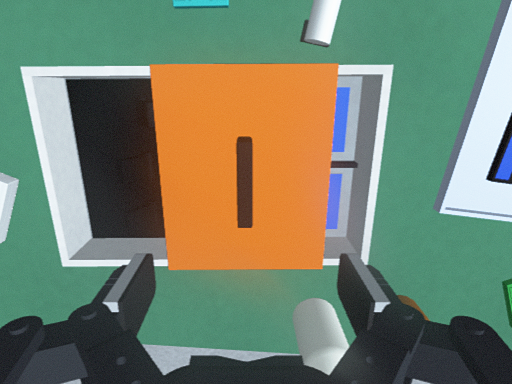

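Run:
```python
from h import *
p=np.load('w2.npy'); C=cam('wrist',{'tcp_pos':p[:3],'tcp_rot':p[3:]})
w=ray(C,[(22,67),(393,66),(366,266),(62,267)],66)
print(w.round(0)); print(fitbox(w,[(-102,-167),(-102,167),(102,167),(102,-167)]))
w=ray(C,[(151,65),(338,65),(323,269),(168,269)],73)
print(w.round(0)); print(fitbox(w,[(-103,-83),(-103,83),(103,83),(103,-83)]))
print(ray(C,[(244.5,137),(244.5,228)],105))
```

```text
[[ 483. -304.   66.]
 [ 456.   27.   66.]
 [ 660.   43.   66.]
 [ 687. -289.   66.]]
(np.float64(0.0803467593729683), array([ 571.6559105 , -131.03468938]), array([1.28474711, 0.5502066 , 0.81786148, 0.42823369]))
[[ 473. -187.   73.]
 [ 460.  -24.   73.]
 [ 663.   -6.   73.]
 [ 676. -172.   73.]]
(np.float64(0.08133033734468981), array([567.99567682, -97.35156361]), array([1.45015517, 1.92945157, 0.92838694, 1.33460862]))
[[ 524.20162894 -101.23348649  105.        ]
 [ 607.03465733  -94.7829558   105.        ]]
```

The wrist view gives the box centre at about (570,-131) with yaw 0.081, and the fin at (565,-98). I descend and pinch the fin.

Call:
servo_tool(
  rows=[
    [-0.005, 0.09, 0, 0, 0, 0],
    [0, 0.09, 0, 0, 0, 0],
    [0, 0.09, 0, 0, 0, 0],
    [0, 0.06, 0, 0, 0, 0],
    [0, 0.045, 0, 0, 0, 0],
    [0, 0, 0, 0, 0, 0],
    [0, 0, 0, 0, 0, 0],
  ],
)

```text
clock: 3.62
tcp_pos: [565.0, -95.9, 82.5]
tcp_rot: [-1.572, 0.001, 1.653]
ft_force: [0.7, -0.4, -0.2]
width: 1.001
```

Call:
servo_tool(
  rows=[
    [0, 0, 0, 0, 0, 0],
    [0, 0, 0, 0, 0, 0],
    [0, 0, 0, 0, 0, 0],
    [0, 0, 0, 0, 0, 0],
    [0, 0, 0, 0, 0, 0],
    [0, 0, 0, 0, 0, 0],
  ],
  hand=0,
  force=40,
)

```text
clock: 4.38
tcp_pos: [564.4, -96.2, 81.6]
tcp_rot: [-1.571, 0.0, 1.653]
ft_force: [-1.9, -0.7, 4.0]
width: 0.155
```

Call:
servo_tool(
  rows=[
    [-0.03, 0, 0, 0, 0, 0],
    [-0.03, 0, 0, 0, 0, 0],
    [-0.03, 0, 0, 0, 0, 0],
    [-0.03, 0, 0, 0, 0, 0],
    [-0.03, 0, 0, 0, 0, 0],
    [-0.03, 0, 0, 0, 0, 0],
    [-0.03, 0, 0, 0, 0, 0],
    [-0.03, 0, 0, 0, 0, 0],
    [-0.03, 0, 0, 0, 0, 0],
    [-0.01, 0, 0, 0, 0, 0],
    [0, 0, 0, 0, 0, 0],
  ],
)

```text
clock: 5.75
tcp_pos: [573.9, -208.8, 81.5]
tcp_rot: [-1.572, 0.001, 1.652]
ft_force: [3.9, -1.7, 4.6]
width: 0.155
```

Call:
servo_tool(
  rows=[
    [-0.005, 0, 0, 0, 0, 0],
    [-0.005, 0, 0, 0, 0, 0],
    [-0.005, 0, 0, 0, 0, 0],
    [0, 0, 0, 0, 0, 0],
  ],
)

```text
clock: 6.25
tcp_pos: [574.3, -212.3, 81.6]
tcp_rot: [-1.572, -0.002, 1.654]
ft_force: [1.4, 7.2, 7.9]
width: 0.155
```

Call:
servo_tool(
  rows=[
    [-0.005, 0, 0, 0, 0, 0],
    [0, 0, 0, 0, 0, 0],
  ],
)

```text
clock: 6.5
tcp_pos: [574.3, -212.3, 81.5]
tcp_rot: [-1.572, -0.005, 1.655]
ft_force: [0.7, 17.3, 11.3]
width: 0.151
```

Call:
servo_tool(
  rows=[
    [0.009, 0, 0, 0, 0, 0],
    [0, 0, 0, 0, 0, 0],
  ],
)

```text
clock: 6.75
tcp_pos: [574.2, -211.6, 81.5]
tcp_rot: [-1.572, -0.0, 1.653]
ft_force: [3.0, 1.5, 5.0]
width: 0.155
```

Call:
servo_tool(
  rows=[
    [0, 0, 0, 0, 0, 0],
    [0, 0, 0, 0, 0, 0],
    [0, 0, 0, 0, 0, 0],
    [0, 0, 0, 0, 0, 0],
    [0, -0.05, 0, 0, 0, 0],
    [0, -0.11, 0, 0, 0, 0],
    [0, -0.11, 0, 0, 0, 0],
    [0, -0.11, 0, 0, 0, 0],
    [0, 0, 0, 0, 0, 0],
  ],
  hand=100,
)

```text
clock: 7.88
tcp_pos: [575.5, -213.2, 239.4]
tcp_rot: [-1.577, 0.005, 1.653]
ft_force: [-0.1, 0.1, 0.3]
width: 0.999
```

Call:
servo_tool(
  rows=[
    [0.05, 0, 0.003, 0, 0, 0],
    [0.1096, 0, 0.003, 0, 0, 0],
    [0.1096, 0, 0.003, 0, 0, 0],
    [0.1096, 0, 0.003, 0, 0, 0],
    [0.1096, 0, 0.003, 0, 0, 0],
    [0.1096, 0, 0.003, 0, 0, 0],
    [0.1096, 0, 0.003, 0, 0, 0],
    [0.1096, 0, 0.003, 0, 0, 0],
    [0.1096, 0, 0.003, 0, 0, 0],
    [0.1096, 0, 0.003, 0, 0, 0],
    [0.05, 0, 0, 0, 0, 0],
    [0, 0, 0, 0, 0, 0],
  ],
)

```text
clock: 9.38
tcp_pos: [525.3, 221.1, 232.7]
tcp_rot: [-1.57, 0.0, 1.655]
ft_force: [0.3, 0.2, 0.3]
width: 0.996
```

```bash
cat >> h.py <<'E'
def look(k):
    o=bot.get_obs(); print(round(o['clock'],2),o['tcp_pos'].round(1),o['tcp_rot'].round(4)); np.save(k+'.npy',np.r_[o['tcp_pos'],o['tcp_rot']])
    im=snap('wrist',k+'.png'); return im
def wc(k):
    p=np.load(k+'.npy'); return cam('wrist',{'tcp_pos':p[:3],'tcp_rot':p[3:]})
E
python3 - <<'E'
from h import *
look('w3'); snap('top','top1.png')
E
```

```text
9.38 [525.3 221.1 232.7] [-1.5696e+00  1.0000e-04  1.6551e+00]
```

View pics/w3.png

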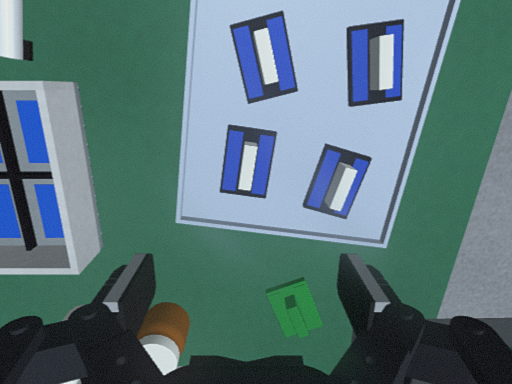

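View pics/top1.png

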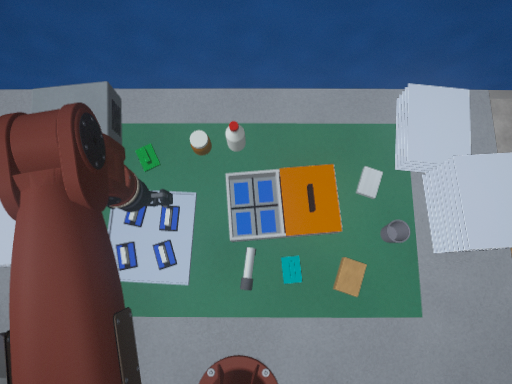

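Top view: the cover is fully open and all four bays are exposed. Wrist view: the four carriers are at (263,57), (376,62), (248,160) and (337,181). Now I measure them.

```bash
cat >> h.py <<'E'
def carriers(k,C=None,z=14,roi=None,f=None):
    C=C or wc(k); im=cv2.imread(f or 'pics/'+k+'.png'); hsv=cv2.cvtColor(im,cv2.COLOR_BGR2HSV)
    H,S,V=[hsv[...,i] for i in range(3)]
    m=(((H>105)&(H<130)&(S>140))|(V<60)).astype(np.uint8)
    m[250:]=0
    if roi: mm=np.zeros_like(m); x0,y0,x1,y1=roi; mm[y0:y1,x0:x1]=m[y0:y1,x0:x1]; m=mm
    m=cv2.morphologyEx(m,cv2.MORPH_CLOSE,np.ones((5,5)))
    cs,_=cv2.findContours(m,cv2.RETR_EXTERNAL,cv2.CHAIN_APPROX_NONE)
    out=[]
    for c in cs:
        if cv2.contourArea(c)<800: continue
        w=ray(C,c.reshape(-1,2),z)[:,:2].astype(np.float32)
        (cx,cy),(a,b),_=r=cv2.minAreaRect(w); P=cv2.boxPoints(r); e1=P[1]-P[0]; e2=P[2]-P[1]; e=e1 if np.hypot(*e1)>np.hypot(*e2) else e2
        th=np.arctan2(e[1],e[0]); th=(th+np.pi/2)%np.pi-np.pi/2
        print('px',c.reshape(-1,2).mean(0).round(),'centre',round(cx,1),round(cy,1),'size',round(a,1),round(b,1),'th',round(th,3)); out.append((cx,cy,th))
    return out
E
python3 - <<'E'
from h import *
carriers('w3',roi=(205,0,440,225))
im=cv2.imread('pics/w3.png'); cv2.imwrite('pics/w3z.png',cv2.resize(im[0:250,180:440],None,fx=3,fy=3,interpolation=cv2.INTER_CUBIC))
E
```

```text
px [232. 162.] centre 528.4 204.0 size 19.9 73.6 th -0.003
px [248.  61.] centre 420.4 213.6 size 70.0 16.4 th 0.324
px [375.  62.] centre 410.8 346.5 size 77.8 55.8 th 0.211
px [280.  50.] centre 407.9 245.3 size 73.4 18.8 th 0.317
```

```bash
sed -i 's/np.ones((5,5))/np.ones((21,21))/; s/V<60/V<75/' h.py
python3 - <<'E'
from h import *
carriers('w3',roi=(210,0,440,222))
E
```

```text
px [336. 180.] centre 542.0 328.4 size 55.5 77.6 th -0.189
px [246. 161.] centre 527.1 221.4 size 53.5 78.6 th -0.057
px [375.  62.] centre 410.8 346.5 size 78.3 56.5 th 0.209
px [264.  57.] centre 414.9 230.2 size 77.9 54.0 th 0.327
```

View pics/w3z.png

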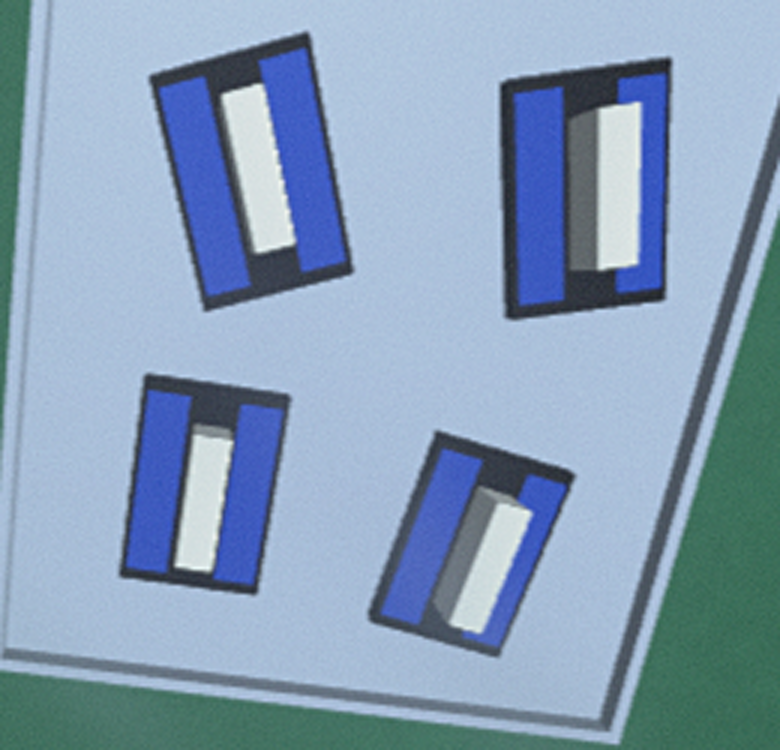

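Call:
servo_tool(
  rows=[
    [0, 0, 0, 0, 0.045, 0],
    [0.001, 0.1, -0.0045, 0, 0, 0],
    [0, 0.12, 0, 0, 0, 0],
    [0, 0.12, 0, 0, 0, 0],
    [0, 0.1, 0, 0, 0, 0],
    [0, 0.06, 0, 0, 0, 0],
    [0, 0.037, 0, 0, 0, 0],
    [0, 0, 0, 0, 0, 0],
    [0, 0, 0, 0, 0, 0],
  ],
)

```text
clock: 10.6
tcp_pos: [529.1, 220.2, 19.8]
tcp_rot: [-1.573, -0.0, 1.511]
ft_force: [1.3, 0.6, -0.2]
width: 0.998
```

Call:
servo_tool(
  rows=[
    [0, 0, 0, 0, 0, 0],
    [0, 0, 0, 0, 0, 0],
    [0, 0, 0, 0, 0, 0],
    [0, 0, 0, 0, 0, 0],
    [0, 0, 0, 0, 0, 0],
    [0, 0, 0, 0, 0, 0],
  ],
  hand=0,
  force=60,
)

```text
clock: 11.35
tcp_pos: [528.4, 220.4, 18.8]
tcp_rot: [-1.571, -0.0, 1.512]
ft_force: [0.1, -0.1, 3.5]
width: 0.151
```

Call:
servo_tool(
  rows=[
    [0, -0.06, 0, 0, 0, 0],
    [0, -0.09, 0, 0, 0, 0],
    [0, -0.09, 0, 0, 0, 0],
    [0, -0.09, 0, 0, -0.045, 0],
    [-0.095, 0, -0.019, 0, 0, 0],
    [-0.095, 0, -0.019, 0, 0, 0],
    [-0.095, 0, -0.019, 0, 0, 0],
    [-0.095, 0, -0.019, 0, 0, 0],
    [-0.095, 0, -0.019, 0, 0, 0],
    [-0.095, 0, -0.019, 0, 0, 0],
    [-0.095, 0, -0.019, 0, 0, 0],
    [-0.095, 0, -0.019, 0, 0, 0],
  ],
)

```text
clock: 12.85
tcp_pos: [613.5, -78.9, 149.9]
tcp_rot: [-1.57, -0.0, 1.653]
ft_force: [0.9, -0.5, -1.8]
width: 0.148
```

Call:
servo_tool(
  rows=[
    [0, 0, 0, 0, 0, 0],
    [0, 0, 0, 0, 0, 0],
  ],
)

```text
clock: 13.1
tcp_pos: [613.2, -77.4, 149.9]
tcp_rot: [-1.57, -0.001, 1.653]
ft_force: [-0.8, -0.4, -1.7]
width: 0.148
```

Run:
```python
from h import *
look('w4')
```

```text
13.1 [613.2 -77.4 149.9] [-1.5698e+00 -8.0000e-04  1.6526e+00]
```

View pics/w4.png

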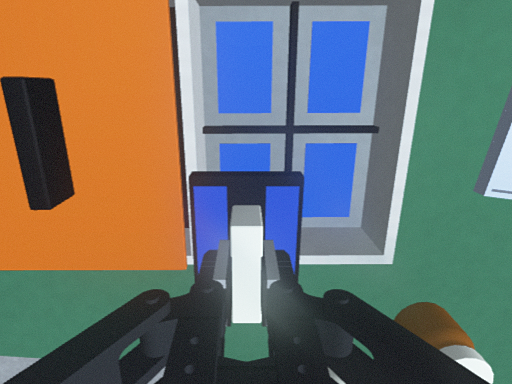

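Run:
```python
from h import *
C=wc('w4'); th=0.082; c=np.array([569.5,-130.8]); R=np.array([[np.cos(th),-np.sin(th)],[np.sin(th),np.cos(th)]])
f=lambda uv,z:(ray(C,uv,z)[:,:2]-c)@R
print('junction (0,86)',f([(291.5,129.5)],26))
print('rib left',f([(203,129)],26),f([(378,129)],26))
b0=[(217,22),(271,22),(272,114),(219,112)]; print('bay0 pad',f(b0,12),f(b0,12).mean(0))
b1=[(311,22),(368,22),(361,113),(308,112)]; print('bay1 pad',f(b1,12),f(b1,12).mean(0))
b3=[(306,143),(356,143),(350,217),(304,217)]; print('bay3 pad',f(b3,12).mean(0))
w=ray(C,[(435,-5),(393,264),(187,264)],66); print('wall',f([(393,264),(187,264)],66))
# plate edge top of held carrier, plate top = tcp z-4
print('plate edge',f([(190,174),(303,174)],149.9-4.5), (np.array([[613.2,-77.4]])-c)@R)
```

```text
junction (0,86) [[ 0.37149751 86.36311965]]
rib left [[-0.12151029 13.25548002]] [[3.51908828e-02 1.57860130e+02]]
bay0 pad [[-81.65585114  26.02333848]
 [-81.62410373  68.55084145]
 [-11.0341918   71.07093269]
 [-12.74959652  25.70840721]] [-46.7659358   47.83837996]
bay1 pad [[-81.60679317 100.06664351]
 [-81.59126124 145.00488095]
 [-11.79620392 147.29185579]
 [-12.66967331 101.82846831]] [-46.91598291 123.54796214]
bay3 pad [ 49.16687454 124.72248797]
wall [[103.01321319 167.49680907]
 [102.69085684   0.94500165]]
plate edge [[ 6.4067176  21.88538024]
 [ 6.48025383 75.752207  ]] [[47.92705738 49.64118422]]
```

The wrist view at (291,129) shows the bay-rib junction within 0.5 mm of my box pose. Carrier held straight, plate edge at y=174 px. I lower it into bay2.

Call:
servo_tool(
  rows=[
    [0, 0.08, -0.005, 0, 0, 0],
    [0, 0.08, 0, 0, 0, 0],
    [0, 0.07, 0, 0, 0, 0],
    [0, 0.04, 0, 0, 0, 0],
    [0, 0.02, 0, 0, 0, 0],
    [0, 0.013, 0, 0, 0, 0],
    [0, 0, 0, 0, 0, 0],
    [0, 0, 0, 0, 0, 0],
  ],
)

```text
clock: 14.15
tcp_pos: [616.1, -77.8, 30.1]
tcp_rot: [-1.572, 0.0, 1.653]
ft_force: [0.3, 0.1, -1.1]
width: 0.153
```

Call:
servo_tool(
  rows=[
    [0, 0.004, 0, 0, 0, 0],
    [0, 0, 0, 0, 0, 0],
    [0, 0, 0, 0, 0, 0],
  ],
)

```text
clock: 14.52
tcp_pos: [615.6, -77.6, 27.8]
tcp_rot: [-1.571, -0.0, 1.653]
ft_force: [0.3, -0.4, -1.9]
width: 0.147
```

Call:
servo_tool(
  rows=[
    [0, 0, 0, 0, 0, 0],
    [0, 0, 0, 0, 0, 0],
    [0, 0, 0, 0, 0, 0],
    [0, -0.05, 0, 0, 0, 0],
    [0, -0.1, 0, 0, 0, 0],
    [0, -0.12, 0, 0, 0, 0],
    [0, -0.12, 0, 0, 0, 0],
    [0, -0.12, 0, 0, 0, 0],
    [0, 0, 0, 0, 0, 0],
  ],
  hand=32,
)

```text
clock: 15.65
tcp_pos: [617.6, -78.2, 238.3]
tcp_rot: [-1.579, 0.003, 1.653]
ft_force: [-0.3, -0.3, -0.5]
width: 0.32
```

Run:
```python
from h import *
look('w5')
```

```text
15.65 [617.6 -78.2 238.3] [-1.5789  0.0035  1.6528]
```

View pics/w5.png

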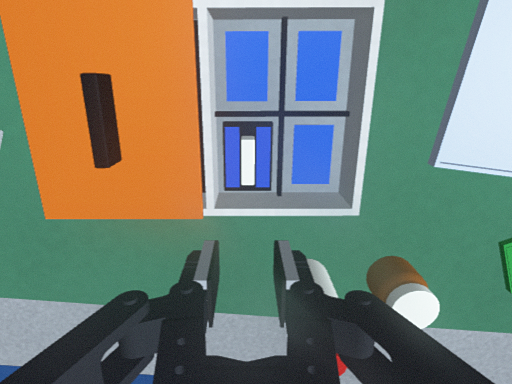

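The carrier lies flat in bay2 at (247,157) px. I go to the next one.

Call:
servo_tool(
  rows=[
    [0.06, 0, 0.01, 0, 0, 0],
    [0.108, 0, 0.01, 0, 0, 0],
    [0.108, 0, 0.01, 0, 0, 0],
    [0.108, 0, 0.01, 0, 0, 0],
    [0.108, 0, 0.01, 0, 0, 0],
    [0.108, 0, 0.01, 0, 0, 0],
    [0.108, 0, 0.01, 0, 0, 0],
    [0.108, 0, 0.01, 0, 0, 0],
    [0.108, 0, 0.01, 0, 0, 0],
    [0.108, 0, 0.01, 0, 0, 0],
    [0, 0, 0, 0, 0, 0],
    [0, 0, 0, 0, 0, 0],
  ],
  hand=100,
)

```text
clock: 17.2
tcp_pos: [540.9, 330.7, 230.8]
tcp_rot: [-1.569, 0.001, 1.654]
ft_force: [0.2, 0.3, -0.2]
width: 0.998
```

Run:
```python
from h import *
look('w6'); carriers('w6',roi=(130,0,350,210))
```

```text
17.2 [540.9 330.7 230.8] [-1.5692e+00  6.0000e-04  1.6537e+00]
px [245. 162.] centre 542.6 329.1 size 53.7 78.7 th -0.201
px [274.  38.] centre 411.3 347.9 size 77.0 54.9 th 0.198
px [144.  28.] centre 412.5 216.1 size 51.2 36.1 th 0.082
```

View pics/w6.png

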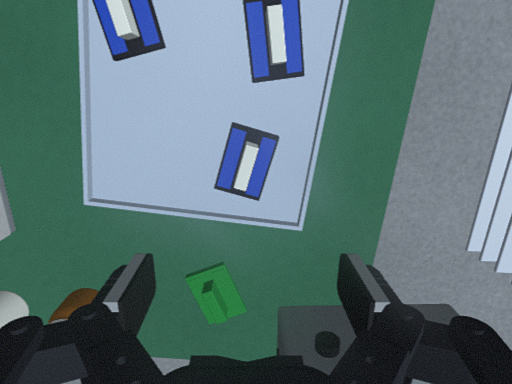

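Call:
servo_tool(
  rows=[
    [0, 0, 0, 0, 0.045, 0],
    [0, 0, 0, 0, 0.045, 0],
    [-0.003, 0.1, -0.005, 0, 0, 0],
    [0, 0.12, 0, 0, 0, 0],
    [0, 0.12, 0, 0, 0, 0],
    [0, 0.1, 0, 0, 0, 0],
    [0, 0.06, 0, 0, 0, 0],
    [0, 0.034, 0, 0, 0, 0],
    [0, 0, 0, 0, 0, 0],
    [0, 0, 0, 0, 0, 0],
  ],
)

```text
clock: 18.5
tcp_pos: [544.6, 329.1, 19.6]
tcp_rot: [-1.572, -0.001, 1.37]
ft_force: [0.3, 0.6, 0.3]
width: 0.998
```

Call:
servo_tool(
  rows=[
    [0, 0, 0, 0, 0, 0],
    [0, 0, 0, 0, 0, 0],
    [0, 0, 0, 0, 0, 0],
    [0, 0, 0, 0, 0, 0],
    [0, 0, 0, 0, 0, 0],
    [0, 0, 0, 0, 0, 0],
  ],
  hand=0,
  force=60,
)

```text
clock: 19.25
tcp_pos: [543.8, 329.1, 18.4]
tcp_rot: [-1.571, -0.0, 1.37]
ft_force: [0.3, 0.1, 3.6]
width: 0.151
```

Call:
servo_tool(
  rows=[
    [0, -0.06, 0, 0, 0, 0],
    [0, -0.09, 0, 0, 0, 0],
    [0, -0.09, 0, 0, -0.045, 0],
    [0, -0.09, 0, 0, -0.045, 0],
    [-0.105, 0, -0.0118, 0, 0, 0],
    [-0.105, 0, -0.0118, 0, 0, 0],
    [-0.105, 0, -0.0118, 0, 0, 0],
    [-0.105, 0, -0.0118, 0, 0, 0],
    [-0.105, 0, -0.0118, 0, 0, 0],
    [-0.105, 0, -0.0118, 0, 0, 0],
    [-0.105, 0, -0.0118, 0, 0, 0],
    [-0.105, 0, -0.0118, 0, 0, 0],
  ],
)

```text
clock: 20.75
tcp_pos: [608.6, -4.1, 149.6]
tcp_rot: [-1.57, -0.0, 1.653]
ft_force: [0.7, 0.2, -1.3]
width: 0.15
```

Call:
servo_tool(
  rows=[
    [0, 0, 0, 0, 0, 0],
    [0, 0, 0, 0, 0, 0],
  ],
)

```text
clock: 21.0
tcp_pos: [608.4, -2.4, 149.6]
tcp_rot: [-1.57, -0.001, 1.652]
ft_force: [-0.8, 1.0, -1.5]
width: 0.149
```

```bash
cat >> h.py <<'E'
BC=np.array([569.7,-130.5]); BT=0.082; BR=np.array([[np.cos(BT),-np.sin(BT)],[np.sin(BT),np.cos(BT)]])
def tobox(w): return (np.atleast_2d(w)[:,:2]-BC)@BR
def held(k):
    "held carrier front plate corners at px row; find plate edge"
    C=wc(k); im=cv2.imread('pics/'+k+'.png'); p=np.load(k+'.npy'); print('tcp box',tobox(p[:2]).round(1)); return C,im,p
E
python3 - <<'E'
from h import *
look('w7'); held('w7')
E
```

```text
21.0 [608.4  -2.4 149.6] [-1.5700e+00 -7.0000e-04  1.6525e+00]
tcp box [[ 49.1 124.4]]
```

View pics/w7.png

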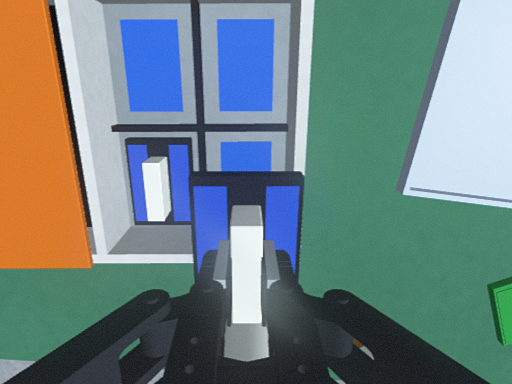

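Held straight over bay3. Now down and release.

Call:
servo_tool(
  rows=[
    [0, 0.08, -0.001, 0, 0, 0],
    [0, 0.08, 0, 0, 0, 0],
    [0, 0.07, 0, 0, 0, 0],
    [0, 0.04, 0, 0, 0, 0],
    [0, 0.02, 0, 0, 0, 0],
    [0, 0.016, 0, 0, 0, 0],
    [0, 0, 0, 0, 0, 0],
    [0, 0, 0, 0, 0, 0],
    [0, 0, 0, 0, 0, 0],
  ],
)

```text
clock: 22.18
tcp_pos: [609.6, -2.8, 28.3]
tcp_rot: [-1.572, 0.0, 1.653]
ft_force: [0.3, 0.0, -1.4]
width: 0.151
```

Next is C at (411,347). I look again once I'm above it.

Call:
servo_tool(
  rows=[
    [0, 0.002, 0, 0, 0, 0],
    [0, 0, 0, 0, 0, 0],
  ],
)

```text
clock: 22.42
tcp_pos: [609.2, -2.8, 26.9]
tcp_rot: [-1.571, -0.0, 1.653]
ft_force: [-0.2, 0.0, -1.6]
width: 0.145
```

Call:
servo_tool(
  rows=[
    [0, 0, 0, 0, 0, 0],
    [0, 0, 0, 0, 0, 0],
    [0, 0, 0, 0, 0, 0],
    [0, -0.05, 0, 0, 0, 0],
    [0, -0.1, 0, 0, 0, 0],
    [0, -0.12, 0, 0, 0, 0],
    [0, -0.12, 0, 0, 0, 0],
    [0, -0.12, 0, 0, 0, 0],
    [0, 0, 0, 0, 0, 0],
  ],
  hand=32,
)

```text
clock: 23.55
tcp_pos: [611.3, -3.1, 237.4]
tcp_rot: [-1.579, 0.003, 1.653]
ft_force: [-0.5, 0.2, -1.0]
width: 0.32
```

Run:
```python
from h import *
look('w8')
```

```text
23.55 [611.3  -3.1 237.4] [-1.5792  0.0025  1.6529]
```

View pics/w8.png

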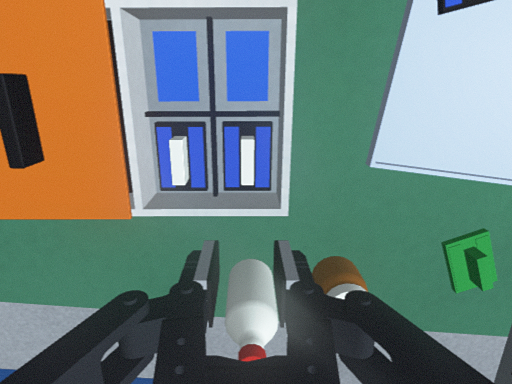

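Bays 2 and 3 are filled flat, at (180,157) and (247,157) px. On to C.

Call:
servo_tool(
  rows=[
    [0.0913, 0, 0.0423, 0, 0, 0],
    [0.0913, 0, 0.0423, 0, 0, 0],
    [0.0913, 0, 0.0423, 0, 0, 0],
    [0.0913, 0, 0.0423, 0, 0, 0],
    [0.0913, 0, 0.0423, 0, 0, 0],
    [0.0913, 0, 0.0423, 0, 0, 0],
    [0.0913, 0, 0.0423, 0, 0, 0],
    [0.0913, 0, 0.0423, 0, 0, 0],
    [0.0913, 0, 0.0423, 0, 0, 0],
    [0.0913, 0, 0.0423, 0, 0, 0],
    [0, 0, 0, 0, 0, 0],
    [0, 0, 0, 0, 0, 0],
  ],
  hand=100,
)

```text
clock: 25.1
tcp_pos: [410.4, 347.0, 230.3]
tcp_rot: [-1.57, 0.001, 1.653]
ft_force: [-0.1, -0.6, 0.3]
width: 1.002
```

Run:
```python
from h import *
look('w9'); carriers('w9',roi=(60,0,350,230))
```

```text
25.1 [410.4 347.  230.3] [-1.5700e+00  6.0000e-04  1.6532e+00]
px [248. 159.] centre 409.6 347.7 size 79.1 54.1 th 0.208
px [115. 138.] centre 397.7 197.0 size 78.5 57.6 th 0.327
```

View pics/w9.png

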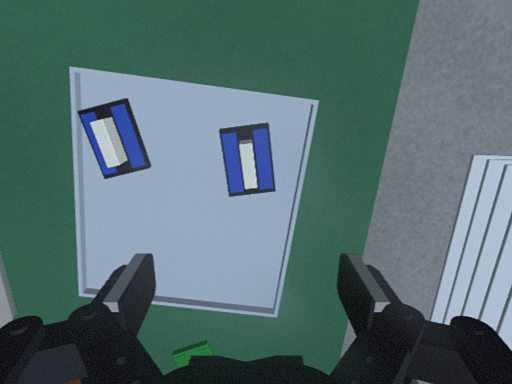

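D, at (115,138) px, has been knocked aside to about (398,197). C is unchanged, so I grasp C.

Call:
servo_tool(
  rows=[
    [0, 0, 0, 0, -0.04, 0],
    [0.003, 0.1, 0.0045, 0, 0, 0],
    [0, 0.12, 0, 0, 0, 0],
    [0, 0.12, 0, 0, 0, 0],
    [0, 0.1, 0, 0, 0, 0],
    [0, 0.06, 0, 0, 0, 0],
    [0, 0.032, 0, 0, 0, 0],
    [0, 0, 0, 0, 0, 0],
    [0, 0, 0, 0, 0, 0],
  ],
)

```text
clock: 26.28
tcp_pos: [409.6, 348.4, 19.4]
tcp_rot: [-1.573, -0.0, 1.778]
ft_force: [0.1, -0.0, -0.4]
width: 1.001
```

Call:
servo_tool(
  rows=[
    [0, 0, 0, 0, 0, 0],
    [0, 0, 0, 0, 0, 0],
    [0, 0, 0, 0, 0, 0],
    [0, 0, 0, 0, 0, 0],
    [0, 0, 0, 0, 0, 0],
    [0, 0, 0, 0, 0, 0],
  ],
  hand=0,
  force=60,
)

```text
clock: 27.02
tcp_pos: [408.8, 348.3, 18.4]
tcp_rot: [-1.571, -0.0, 1.779]
ft_force: [0.2, -0.5, 3.6]
width: 0.148
```

Call:
servo_tool(
  rows=[
    [0, -0.06, 0, 0, 0, 0],
    [0, -0.09, 0, 0, 0, 0],
    [0, -0.09, 0, 0, 0, 0],
    [0, -0.09, 0, 0, 0.04, 0],
    [-0.1146, 0, -0.0227, 0, 0, 0],
    [-0.1146, 0, -0.0227, 0, 0, 0],
    [-0.1146, 0, -0.0227, 0, 0, 0],
    [-0.1146, 0, -0.0227, 0, 0, 0],
    [-0.1146, 0, -0.0227, 0, 0, 0],
    [-0.1146, 0, -0.0227, 0, 0, 0],
    [-0.1146, 0, -0.0227, 0, 0, 0],
    [-0.1146, 0, -0.0227, 0, 0, 0],
  ],
)

```text
clock: 28.52
tcp_pos: [511.1, -12.9, 149.7]
tcp_rot: [-1.57, -0.0, 1.653]
ft_force: [1.0, 0.6, -1.6]
width: 0.146
```

Call:
servo_tool(
  rows=[
    [0, 0, 0, 0, 0, 0],
    [0, 0, 0, 0, 0, 0],
  ],
)

```text
clock: 28.78
tcp_pos: [510.7, -11.1, 149.6]
tcp_rot: [-1.57, -0.001, 1.652]
ft_force: [-0.4, -0.5, -1.6]
width: 0.147
```

Run:
```python
from h import *
look('w10'); held('w10')
```

```text
28.77 [510.7 -11.1 149.6] [-1.5698e+00 -7.0000e-04  1.6523e+00]
tcp box [[-49.1 123.8]]
```

View pics/w10.png

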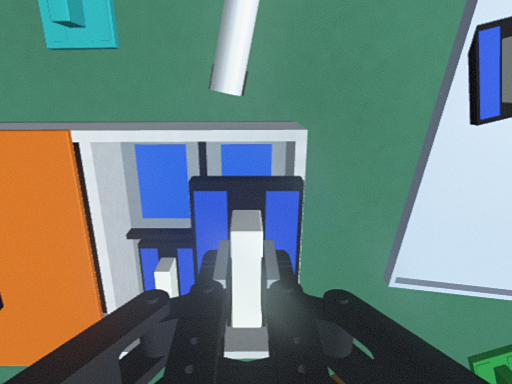

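Call:
servo_tool(
  rows=[
    [0, 0.08, 0, 0, 0, 0],
    [0, 0.08, 0, 0, 0, 0],
    [0, 0.07, 0, 0, 0, 0],
    [0, 0.04, 0, 0, 0, 0],
    [0, 0.02, 0, 0, 0, 0],
    [0, 0.016, 0, 0, 0, 0],
    [0, 0, 0, 0, 0, 0],
    [0, 0, 0, 0, 0, 0],
    [0, 0, 0, 0, 0, 0],
  ],
)

```text
clock: 29.95
tcp_pos: [511.5, -11.5, 28.2]
tcp_rot: [-1.572, 0.0, 1.653]
ft_force: [0.6, 0.5, -1.5]
width: 0.149
```

Call:
servo_tool(
  rows=[
    [0, 0.001, 0, 0, 0, 0],
    [0, 0, 0, 0, 0, 0],
  ],
)

```text
clock: 30.2
tcp_pos: [511.1, -11.4, 27.4]
tcp_rot: [-1.571, -0.0, 1.653]
ft_force: [0.3, 0.2, -1.6]
width: 0.149
```

Call:
servo_tool(
  rows=[
    [0, 0, 0, 0, 0, 0],
    [0, 0, 0, 0, 0, 0],
    [0, 0, 0, 0, 0, 0],
    [0, -0.05, 0, 0, 0, 0],
    [0, -0.1, 0, 0, 0, 0],
    [0, -0.12, 0, 0, 0, 0],
    [0, -0.12, 0, 0, 0, 0],
    [0, -0.12, 0, 0, 0, 0],
    [0, 0, 0, 0, 0, 0],
  ],
  hand=32,
)

```text
clock: 31.32
tcp_pos: [512.9, -11.9, 235.6]
tcp_rot: [-1.577, 0.002, 1.653]
ft_force: [0.8, 0.1, -0.7]
width: 0.322
```

Run:
```python
from h import *
look('w11')
```

```text
31.32 [512.9 -11.9 235.6] [-1.5772  0.0023  1.6528]
```

View pics/w11.png

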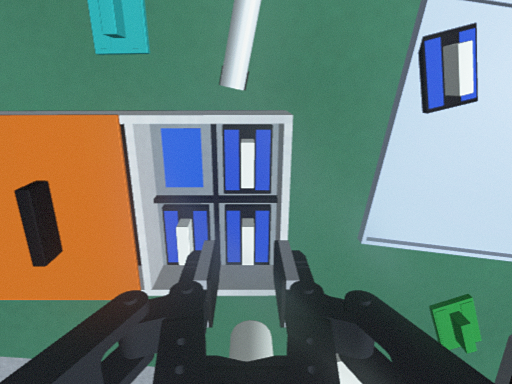

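Bays 1, 2 and 3 are filled and bay0 is empty at (182,157) px. Last carrier is D.

Call:
servo_tool(
  rows=[
    [0.0905, 0, 0.0398, 0, 0, 0],
    [0.0905, 0, 0.0398, 0, 0, 0],
    [0.0905, 0, 0.0398, 0, 0, 0],
    [0.0905, 0, 0.0398, 0, 0, 0],
    [0.0905, 0, 0.0398, 0, 0, 0],
    [0.0905, 0, 0.0398, 0, 0, 0],
    [0, 0, 0, 0, 0, 0],
    [0, 0, 0, 0, 0, 0],
  ],
  hand=60,
)

```text
clock: 32.38
tcp_pos: [397.8, 197.1, 230.3]
tcp_rot: [-1.57, 0.0, 1.653]
ft_force: [-0.5, 0.5, -0.0]
width: 0.6
```

Run:
```python
from h import *
look('w12'); carriers('w12',roi=(195,60,350,230))
```

```text
32.38 [397.8 197.1 230.3] [-1.5695e+00  3.0000e-04  1.6533e+00]
px [245. 160.] centre 397.9 195.2 size 78.8 53.9 th 0.325
```

View pics/w12.png

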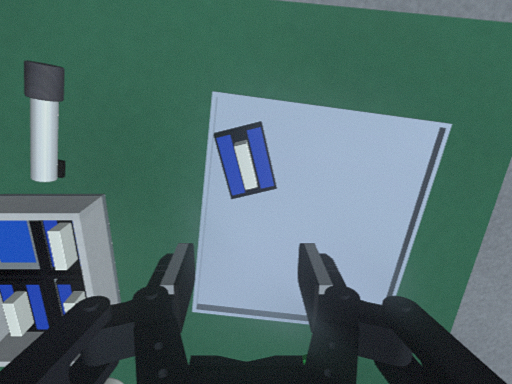

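Call:
servo_tool(
  rows=[
    [0, 0, 0, 0, -0.0385, 0],
    [0, 0, 0, 0, -0.0385, 0],
    [-0.004, 0.1, 0.004, 0, 0, 0],
    [0, 0.12, 0, 0, 0, 0],
    [0, 0.12, 0, 0, 0, 0],
    [0, 0.1, 0, 0, 0, 0],
    [0, 0.06, 0, 0, 0, 0],
    [0, 0.032, 0, 0, 0, 0],
    [0, 0, 0, 0, 0, 0],
    [0, 0, 0, 0, 0, 0],
  ],
)

```text
clock: 33.67
tcp_pos: [398.0, 195.2, 19.6]
tcp_rot: [-1.572, 0.0, 1.894]
ft_force: [0.5, 0.3, 0.4]
width: 0.599
```

Call:
servo_tool(
  rows=[
    [0, 0, 0, 0, 0, 0],
    [0, 0, 0, 0, 0, 0],
    [0, 0, 0, 0, 0, 0],
    [0, 0, 0, 0, 0, 0],
    [0, 0, 0, 0, 0, 0],
  ],
  hand=0,
  force=60,
)

```text
clock: 34.3
tcp_pos: [397.8, 195.7, 19.3]
tcp_rot: [-1.573, -0.0, 1.895]
ft_force: [0.7, 2.5, 5.9]
width: 0.15
```

Call:
servo_tool(
  rows=[
    [0, -0.06, 0, 0, 0, 0],
    [0, -0.09, 0, 0, 0, 0],
    [0, -0.09, 0, 0, 0.0385, 0],
    [0, -0.09, 0, 0, 0.0385, 0],
    [-0.1039, 0, -0.0343, 0, 0, 0],
    [-0.1039, 0, -0.0343, 0, 0, 0],
    [-0.1039, 0, -0.0343, 0, 0, 0],
    [-0.1039, 0, -0.0343, 0, 0, 0],
    [-0.1039, 0, -0.0343, 0, 0, 0],
    [-0.1039, 0, -0.0343, 0, 0, 0],
    [-0.1039, 0, -0.0343, 0, 0, 0],
    [0, 0, 0, 0, 0, 0],
  ],
)

```text
clock: 35.8
tcp_pos: [516.8, -89.3, 149.7]
tcp_rot: [-1.57, 0.0, 1.65]
ft_force: [-0.2, 1.3, -1.2]
width: 0.143
```

Call:
servo_tool(
  rows=[
    [0, 0, 0, 0, 0, 0],
  ],
)

```text
clock: 35.92
tcp_pos: [516.1, -86.5, 150.0]
tcp_rot: [-1.57, -0.001, 1.653]
ft_force: [0.1, 0.8, -1.2]
width: 0.148
```

Run:
```python
from h import *
look('w13'); held('w13')
```

```text
35.92 [516.1 -86.5 150. ] [-1.5696e+00 -8.0000e-04  1.6525e+00]
tcp box [[-49.8  48.2]]
```

View pics/w13.png

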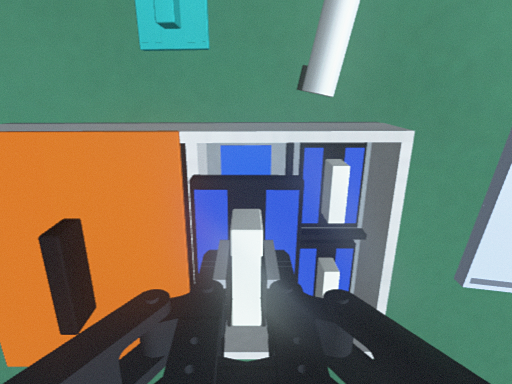

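Call:
servo_tool(
  rows=[
    [0, 0.08, -0.003, 0, 0, 0],
    [0, 0.08, 0, 0, 0, 0],
    [0, 0.07, 0, 0, 0, 0],
    [0, 0.04, 0, 0, 0, 0],
    [0, 0.02, 0, 0, 0, 0],
    [0, 0.016, 0, 0, 0, 0],
    [0, 0, 0, 0, 0, 0],
    [0, 0, 0, 0, 0, 0],
    [0, 0, 0, 0, 0, 0],
    [0, 0, 0, 0, 0, 0],
  ],
)

```text
clock: 37.22
tcp_pos: [518.0, -86.8, 28.4]
tcp_rot: [-1.571, 0.0, 1.653]
ft_force: [-0.0, 0.3, -1.7]
width: 0.149
```

Call:
servo_tool(
  rows=[
    [0, 0, 0, 0, 0, 0],
    [0, 0, 0, 0, 0, 0],
    [0, 0, 0, 0, 0, 0],
    [0, -0.05, 0, 0, 0, 0],
    [0, -0.1, 0, 0, 0, 0],
    [0, -0.12, 0, 0, 0, 0],
    [0, -0.12, 0, 0, 0, 0],
    [0, -0.12, 0, 0, 0, 0],
    [0, 0, 0, 0, 0, 0],
  ],
  hand=32,
)

```text
clock: 38.35
tcp_pos: [519.6, -87.5, 236.5]
tcp_rot: [-1.577, 0.003, 1.653]
ft_force: [0.3, 0.3, 0.0]
width: 0.322
```

Run:
```python
from h import *
look('w14')
```

```text
38.35 [519.6 -87.5 236.5] [-1.5768  0.0032  1.6529]
```

View pics/w14.png

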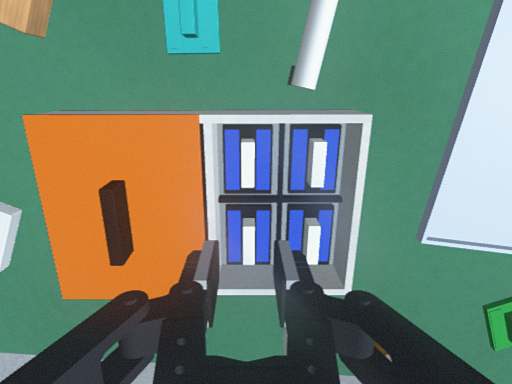

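All four carriers lie flat in their own bays. I pinch the fin and shut the cover.

Call:
servo_tool(
  rows=[
    [-0.081, 0, -0.0285, 0, 0, 0],
    [-0.081, 0, -0.0285, 0, 0, 0],
    [-0.081, 0, -0.0285, 0, 0, 0],
    [-0.081, 0, -0.0285, 0, 0, 0],
    [0, 0.08, 0, 0, 0, 0],
    [0, 0.1, 0, 0, 0, 0],
    [0, 0.1, 0, 0, 0, 0],
    [0, 0.06, 0, 0, 0, 0],
    [0, 0.04, 0, 0, 0, 0],
    [0, 0, 0, 0, 0, 0],
    [0, 0, 0, 0, 0, 0],
  ],
  hand=100,
)

```text
clock: 39.78
tcp_pos: [574.4, -212.4, 81.1]
tcp_rot: [-1.572, 0.001, 1.653]
ft_force: [-0.3, -0.1, -0.3]
width: 0.997
```

Call:
servo_tool(
  rows=[
    [0, 0, 0, 0, 0, 0],
    [0, 0, 0, 0, 0, 0],
    [0, 0, 0, 0, 0, 0],
    [0, 0, 0, 0, 0, 0],
    [0, 0, 0, 0, 0, 0],
    [0, 0, 0, 0, 0, 0],
  ],
  hand=0,
  force=40,
)

```text
clock: 40.52
tcp_pos: [574.0, -212.2, 80.4]
tcp_rot: [-1.571, 0.0, 1.653]
ft_force: [-1.6, 0.4, 3.4]
width: 0.156
```

Call:
servo_tool(
  rows=[
    [0.034, 0, 0, 0, 0, 0],
    [0.034, 0, 0, 0, 0, 0],
    [0.034, 0, 0, 0, 0, 0],
    [0.034, 0, 0, 0, 0, 0],
    [0.034, 0, 0, 0, 0, 0],
    [0.034, 0, 0, 0, 0, 0],
    [0.034, 0, 0, 0, 0, 0],
    [0.034, 0, 0, 0, 0, 0],
    [0.034, 0, 0, 0, 0, 0],
    [0.034, 0, 0, 0, 0, 0],
    [0.034, 0, 0, 0, 0, 0],
    [0.02, 0, 0, 0, 0, 0],
  ],
)

```text
clock: 42.02
tcp_pos: [560.5, -53.7, 80.3]
tcp_rot: [-1.57, -0.0, 1.654]
ft_force: [-3.5, -2.5, 6.0]
width: 0.156
```

Call:
servo_tool(
  rows=[
    [0.01, 0, 0, 0, 0, 0],
    [0.008, 0, 0, 0, 0, 0],
    [0.005, 0, 0, 0, 0, 0],
    [0, 0, 0, 0, 0, 0],
    [0, 0, 0, 0, 0, 0],
  ],
)

```text
clock: 42.65
tcp_pos: [559.7, -44.9, 80.3]
tcp_rot: [-1.57, -0.0, 1.653]
ft_force: [-4.4, -0.9, 7.2]
width: 0.155
```

Call:
servo_tool(
  rows=[
    [0.005, 0, 0, 0, 0, 0],
    [0.003, 0, 0, 0, 0, 0],
    [0, 0, 0, 0, 0, 0],
    [0, 0, 0, 0, 0, 0],
  ],
)

```text
clock: 43.15
tcp_pos: [559.7, -44.8, 80.3]
tcp_rot: [-1.57, 0.005, 1.651]
ft_force: [-3.0, -17.2, 2.7]
width: 0.154
```

The cover has reached the shut stop. I release it, rise, shut the fingers and hover by toggle 0.

Call:
servo_tool(
  rows=[
    [-0.008, 0, 0, 0, 0, 0],
    [0, 0, 0, 0, 0, 0],
  ],
)

```text
clock: 43.4
tcp_pos: [559.8, -45.3, 80.3]
tcp_rot: [-1.57, -0.0, 1.653]
ft_force: [-4.6, -1.4, 6.6]
width: 0.158
```

Call:
servo_tool(
  rows=[
    [0, 0, 0, 0, 0, 0],
    [0, 0, 0, 0, 0, 0],
    [0, 0, 0, 0, 0, 0],
    [0, 0, 0, 0, 0, 0],
    [0, -0.05, 0, 0, 0, 0],
    [0, -0.1, 0, 0, 0, 0],
    [0, -0.12, 0, 0, 0, 0],
    [0, -0.1, 0, 0, 0, 0],
    [0, 0, 0, 0, 0, 0],
  ],
  hand=100,
)

```text
clock: 44.52
tcp_pos: [562.0, -46.5, 233.5]
tcp_rot: [-1.578, 0.003, 1.653]
ft_force: [0.6, -1.0, -0.2]
width: 1.001
```

Call:
servo_tool(
  rows=[
    [-0.089, 0, 0.023, 0, 0, 0],
    [-0.089, 0, 0.023, 0, 0, 0],
    [-0.089, 0, 0.023, 0, 0, 0],
    [-0.089, 0, 0.023, 0, 0, 0],
    [-0.089, 0, 0.023, 0, 0, 0],
    [-0.089, 0, 0.023, 0, 0, 0],
    [0, 0, 0, 0, 0, 0],
    [0, 0, 0, 0, 0, 0],
    [0, 0, 0, 0, 0, 0],
  ],
  hand=0,
  force=30,
)

```text
clock: 45.65
tcp_pos: [523.0, -262.3, 228.2]
tcp_rot: [-1.571, -0.0, 1.654]
ft_force: [0.2, 1.1, -0.3]
width: -0.0
```

Run:
```python
from h import *
look('w15'); held('w15'); snap('top','top2.png')
```

```text
45.65 [ 523.  -262.3  228.2] [-1.571e+00 -2.000e-04  1.654e+00]
tcp box [[ -57.4 -127.5]]
```

View pics/w15.png

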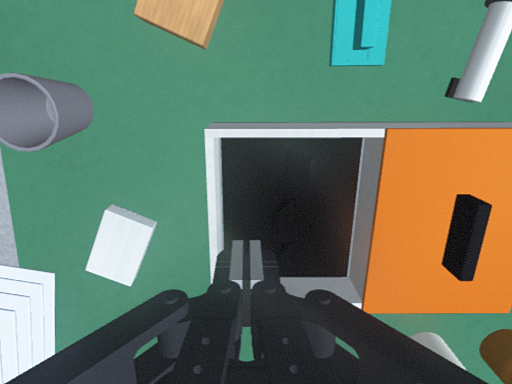

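View pics/top2.png

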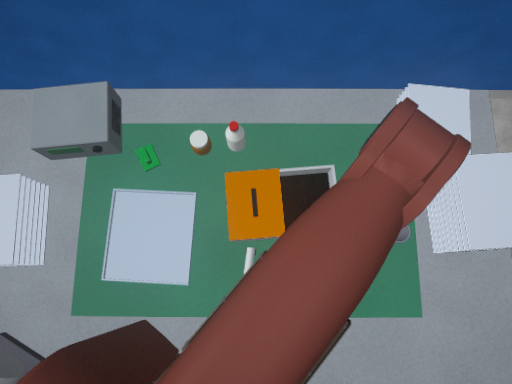

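The top view shows the cover shut over the compartment and the deck open. I descend the shut fingers on the -y side of toggle 0.

Call:
servo_tool(
  rows=[
    [0, 0.1, 0, 0, 0, 0],
    [0, 0.1, 0, 0, 0, 0],
    [0, 0.1, 0, 0, 0, 0],
    [0, 0.07, 0, 0, 0, 0],
    [0, 0.05, 0, 0, 0, 0],
    [0, 0.04, 0, 0, 0, 0],
    [0, 0.02, 0, 0, 0, 0],
    [0, 0, 0, 0, 0, 0],
    [0, 0, 0, 0, 0, 0],
    [0, 0, 0, 0, 0, 0],
  ],
)

```text
clock: 47.0
tcp_pos: [523.2, -263.7, 36.9]
tcp_rot: [-1.572, 0.001, 1.653]
ft_force: [-0.8, -0.5, 0.7]
width: -0.001
```

Call:
servo_tool(
  rows=[
    [0.01, 0, 0, 0, 0, 0],
    [0.01, 0, 0, 0, 0, 0],
    [0, 0, 0, 0, 0, 0],
    [0, 0, 0, 0, 0, 0],
  ],
)

```text
clock: 47.5
tcp_pos: [522.1, -255.3, 36.1]
tcp_rot: [-1.571, -0.0, 1.653]
ft_force: [0.4, 0.0, 0.7]
width: 0.0
```

Call:
servo_tool(
  rows=[
    [0.005, 0, 0, 0, 0, 0],
    [0, 0, 0, 0, 0, 0],
    [0, 0, 0, 0, 0, 0],
  ],
)

```text
clock: 47.88
tcp_pos: [521.9, -253.4, 36.1]
tcp_rot: [-1.571, -0.0, 1.653]
ft_force: [-0.4, 0.6, 0.2]
width: -0.002
```

Call:
servo_tool(
  rows=[
    [0.005, 0, 0, 0, 0, 0],
    [0.005, 0, 0, 0, 0, 0],
    [0, 0, 0, 0, 0, 0],
    [0, 0, 0, 0, 0, 0],
  ],
)

```text
clock: 48.38
tcp_pos: [521.6, -249.3, 36.1]
tcp_rot: [-1.571, -0.0, 1.653]
ft_force: [0.5, -0.9, -0.2]
width: -0.002
```

Call:
servo_tool(
  rows=[
    [0.005, 0, 0, 0, 0, 0],
    [0, 0, 0, 0, 0, 0],
    [0, 0, 0, 0, 0, 0],
  ],
)

```text
clock: 48.75
tcp_pos: [521.4, -247.3, 36.1]
tcp_rot: [-1.571, -0.0, 1.653]
ft_force: [-1.3, 0.4, 0.7]
width: -0.003
```

Call:
servo_tool(
  rows=[
    [0.005, 0, 0, 0, 0, 0],
    [0, 0, 0, 0, 0, 0],
    [0, 0, 0, 0, 0, 0],
  ],
)

```text
clock: 49.12
tcp_pos: [521.3, -245.3, 36.1]
tcp_rot: [-1.571, -0.0, 1.653]
ft_force: [-0.4, -0.4, 0.2]
width: -0.001
```

Call:
servo_tool(
  rows=[
    [0.005, 0, 0, 0, 0, 0],
    [0, 0, 0, 0, 0, 0],
    [0, 0, 0, 0, 0, 0],
  ],
)

```text
clock: 49.5
tcp_pos: [521.1, -243.4, 36.1]
tcp_rot: [-1.571, -0.0, 1.653]
ft_force: [0.1, 0.3, -1.1]
width: -0.001
```

Call:
servo_tool(
  rows=[
    [0.005, 0, 0, 0, 0, 0],
    [0, 0, 0, 0, 0, 0],
    [0, 0, 0, 0, 0, 0],
  ],
)

```text
clock: 49.88
tcp_pos: [520.9, -241.3, 36.1]
tcp_rot: [-1.571, -0.0, 1.653]
ft_force: [-0.2, 0.5, 0.3]
width: 0.003
```

Call:
servo_tool(
  rows=[
    [0.005, 0, 0, 0, 0, 0],
    [0, 0, 0, 0, 0, 0],
    [0, 0, 0, 0, 0, 0],
  ],
)

```text
clock: 50.25
tcp_pos: [520.8, -239.3, 36.1]
tcp_rot: [-1.571, -0.0, 1.653]
ft_force: [-0.5, 0.7, -0.8]
width: -0.002
```

Call:
servo_tool(
  rows=[
    [0.005, 0, 0, 0, 0, 0],
    [0, 0, 0, 0, 0, 0],
    [0, 0, 0, 0, 0, 0],
  ],
)

```text
clock: 50.62
tcp_pos: [520.6, -237.3, 36.1]
tcp_rot: [-1.571, -0.0, 1.653]
ft_force: [-0.3, 0.4, -0.4]
width: -0.002
```

Call:
servo_tool(
  rows=[
    [0.005, 0, 0, 0, 0, 0],
    [0, 0, 0, 0, 0, 0],
    [0, 0, 0, 0, 0, 0],
  ],
)

```text
clock: 51.0
tcp_pos: [520.5, -235.4, 36.1]
tcp_rot: [-1.571, -0.0, 1.653]
ft_force: [-0.2, -0.1, 0.7]
width: 0.004
```

Call:
servo_tool(
  rows=[
    [0.005, 0, 0, 0, 0, 0],
    [0, 0, 0, 0, 0, 0],
    [0, 0, 0, 0, 0, 0],
  ],
)

```text
clock: 51.38
tcp_pos: [520.3, -233.4, 36.1]
tcp_rot: [-1.571, -0.0, 1.653]
ft_force: [-0.5, 0.4, -0.6]
width: -0.0
```

Call:
servo_tool(
  rows=[
    [0.005, 0, 0, 0, 0, 0],
    [0, 0, 0, 0, 0, 0],
    [0, 0, 0, 0, 0, 0],
  ],
)

```text
clock: 51.75
tcp_pos: [520.1, -231.4, 36.1]
tcp_rot: [-1.571, -0.0, 1.653]
ft_force: [-0.2, -0.4, 1.1]
width: 0.001
```

Call:
servo_tool(
  rows=[
    [0.005, 0, 0, 0, 0, 0],
    [0, 0, 0, 0, 0, 0],
    [0, 0, 0, 0, 0, 0],
  ],
)

```text
clock: 52.12
tcp_pos: [520.0, -229.4, 36.1]
tcp_rot: [-1.571, -0.0, 1.653]
ft_force: [0.2, 0.1, -0.2]
width: 0.001
```

Call:
servo_tool(
  rows=[
    [0.005, 0, 0, 0, 0, 0],
    [0.005, 0, 0, 0, 0, 0],
    [0, 0, 0, 0, 0, 0],
    [0, 0, 0, 0, 0, 0],
  ],
)

```text
clock: 52.62
tcp_pos: [519.6, -225.4, 36.1]
tcp_rot: [-1.571, -0.0, 1.653]
ft_force: [-1.0, 0.2, -0.2]
width: -0.0
```

Call:
servo_tool(
  rows=[
    [0.005, 0, 0, 0, 0, 0],
    [0.005, 0, 0, 0, 0, 0],
    [0, 0, 0, 0, 0, 0],
    [0, 0, 0, 0, 0, 0],
  ],
)

```text
clock: 53.12
tcp_pos: [519.3, -221.4, 36.1]
tcp_rot: [-1.571, -0.0, 1.653]
ft_force: [0.3, -0.4, -0.2]
width: 0.004
```

Call:
servo_tool(
  rows=[
    [0.005, 0, 0, 0, 0, 0],
    [0, 0, 0, 0, 0, 0],
    [0, 0, 0, 0, 0, 0],
  ],
)

```text
clock: 53.5
tcp_pos: [519.1, -219.4, 36.1]
tcp_rot: [-1.571, -0.0, 1.653]
ft_force: [-0.8, 0.0, 0.5]
width: 0.003
```

Call:
servo_tool(
  rows=[
    [0.005, 0, 0, 0, 0, 0],
    [0, 0, 0, 0, 0, 0],
    [0, 0, 0, 0, 0, 0],
  ],
)

```text
clock: 53.88
tcp_pos: [519.0, -217.4, 36.1]
tcp_rot: [-1.571, -0.0, 1.653]
ft_force: [-0.2, 0.1, -0.1]
width: -0.001
```

Call:
servo_tool(
  rows=[
    [0.004, 0, 0, 0, 0, 0],
    [0, 0, 0, 0, 0, 0],
    [0, 0, 0, 0, 0, 0],
  ],
)

```text
clock: 54.25
tcp_pos: [518.8, -215.8, 36.1]
tcp_rot: [-1.571, -0.0, 1.653]
ft_force: [0.0, 0.3, 0.5]
width: -0.005
```

Call:
servo_tool(
  rows=[
    [0.004, 0, 0, 0, 0, 0],
    [0, 0, 0, 0, 0, 0],
    [0, 0, 0, 0, 0, 0],
  ],
)

```text
clock: 54.62
tcp_pos: [518.8, -214.5, 36.2]
tcp_rot: [-1.571, 0.0, 1.653]
ft_force: [0.3, -3.2, 0.0]
width: 0.003
```

Call:
servo_tool(
  rows=[
    [0.004, 0, 0, 0, 0, 0],
    [0, 0, 0, 0, 0, 0],
    [0, 0, 0, 0, 0, 0],
  ],
)

```text
clock: 55.0
tcp_pos: [518.9, -214.2, 36.5]
tcp_rot: [-1.571, 0.003, 1.652]
ft_force: [-0.9, -7.9, -0.4]
width: 0.001
```

Toggle 0 gives firm contact at TCP box y ≈ -80, the ON position, and gave no contact at the off position. I back off and go to toggle 1.

Call:
servo_tool(
  rows=[
    [-0.015, 0, 0, 0, 0, 0],
    [-0.015, 0, 0, 0, 0, 0],
    [0, -0.07, 0, 0, 0, 0],
    [0, -0.1, 0, 0, 0, 0],
    [0, -0.05, 0, 0, 0, 0],
    [-0.04, 0, -0.072, 0, 0, 0],
    [-0.04, 0, -0.072, 0, 0, 0],
    [0, 0, 0, 0, 0, 0],
    [0, 0, 0, 0, 0, 0],
    [0, 0, 0, 0, 0, 0],
  ],
)

```text
clock: 56.25
tcp_pos: [579.0, -251.4, 124.1]
tcp_rot: [-1.571, -0.0, 1.653]
ft_force: [0.0, 0.1, 0.2]
width: 0.001
```

Run:
```python
from h import *
o=bot.get_obs(); print(o['tcp_pos'],tobox(o['tcp_pos']))
```

```text
[ 578.97593762 -251.44358367  124.10454139] [[  -0.66149413 -121.29697389]]
```

Call:
servo_tool(
  rows=[
    [0, 0.07, 0, 0, 0, 0],
    [0, 0.07, 0, 0, 0, 0],
    [0, 0.05, 0, 0, 0, 0],
    [0, 0.03, 0, 0, 0, 0],
    [0, 0, 0, 0, 0, 0],
    [0, 0, 0, 0, 0, 0],
    [0, 0, 0, 0, 0, 0],
  ],
)

```text
clock: 57.12
tcp_pos: [580.2, -252.2, 37.2]
tcp_rot: [-1.572, 0.001, 1.653]
ft_force: [0.7, -0.5, -0.7]
width: -0.002
```

Call:
servo_tool(
  rows=[
    [0.01, 0, 0, 0, 0, 0],
    [0.01, 0, 0, 0, 0, 0],
    [0, 0, 0, 0, 0, 0],
    [0, 0, 0, 0, 0, 0],
  ],
)

```text
clock: 57.62
tcp_pos: [579.1, -243.9, 36.2]
tcp_rot: [-1.571, 0.0, 1.653]
ft_force: [-0.1, -2.0, 0.7]
width: -0.003
```

Call:
servo_tool(
  rows=[
    [0.005, 0, 0, 0, 0, 0],
    [0, 0, 0, 0, 0, 0],
    [0, 0, 0, 0, 0, 0],
  ],
)

```text
clock: 58.0
tcp_pos: [579.0, -242.2, 36.4]
tcp_rot: [-1.571, 0.001, 1.653]
ft_force: [0.7, -4.2, 3.7]
width: -0.005
```

Call:
servo_tool(
  rows=[
    [0.005, 0, 0, 0, 0, 0],
    [0, 0, 0, 0, 0, 0],
    [0, 0, 0, 0, 0, 0],
  ],
)

```text
clock: 58.38
tcp_pos: [578.4, -239.4, 35.7]
tcp_rot: [-1.57, -0.001, 1.653]
ft_force: [1.5, -1.4, 1.3]
width: -0.001
```

Call:
servo_tool(
  rows=[
    [0.005, 0, 0, 0, 0, 0],
    [0, 0, 0, 0, 0, 0],
    [0, 0, 0, 0, 0, 0],
  ],
)

```text
clock: 58.75
tcp_pos: [578.3, -237.6, 35.9]
tcp_rot: [-1.571, -0.001, 1.653]
ft_force: [0.2, -2.0, 0.1]
width: -0.001
```

Call:
servo_tool(
  rows=[
    [0.005, 0, 0, 0, 0, 0],
    [0, 0, 0, 0, 0, 0],
    [0, 0, 0, 0, 0, 0],
  ],
)

```text
clock: 59.12
tcp_pos: [578.2, -235.7, 36.0]
tcp_rot: [-1.571, -0.0, 1.653]
ft_force: [0.5, -0.8, -0.0]
width: 0.0
```

Call:
servo_tool(
  rows=[
    [0.005, 0, 0, 0, 0, 0],
    [0, 0, 0, 0, 0, 0],
    [0, 0, 0, 0, 0, 0],
  ],
)

```text
clock: 59.5
tcp_pos: [578.1, -233.8, 36.0]
tcp_rot: [-1.571, -0.0, 1.653]
ft_force: [-0.9, -1.2, -0.0]
width: -0.002
```

Toggle 1 met contact at TCP box y ≈ -114, so it is OFF and being pushed over. I continue through centre.

Call:
servo_tool(
  rows=[
    [0.005, 0, 0, 0, 0, 0],
    [0.005, 0, 0, 0, 0, 0],
    [0.005, 0, 0, 0, 0, 0],
    [0, 0, 0, 0, 0, 0],
    [0, 0, 0, 0, 0, 0],
  ],
)

```text
clock: 60.12
tcp_pos: [577.5, -227.7, 36.0]
tcp_rot: [-1.571, -0.0, 1.653]
ft_force: [0.2, -0.1, 0.2]
width: -0.002
```

Call:
servo_tool(
  rows=[
    [0.005, 0, 0, 0, 0, 0],
    [0.005, 0, 0, 0, 0, 0],
    [0.005, 0, 0, 0, 0, 0],
    [0, 0, 0, 0, 0, 0],
    [0, 0, 0, 0, 0, 0],
  ],
)

```text
clock: 60.75
tcp_pos: [577.1, -221.9, 36.1]
tcp_rot: [-1.571, -0.0, 1.653]
ft_force: [0.3, 0.5, -0.0]
width: -0.004
```

Call:
servo_tool(
  rows=[
    [0.005, 0, 0, 0, 0, 0],
    [0.005, 0, 0, 0, 0, 0],
    [0.005, 0, 0, 0, 0, 0],
    [0, 0, 0, 0, 0, 0],
    [0, 0, 0, 0, 0, 0],
  ],
)

```text
clock: 61.38
tcp_pos: [576.6, -215.9, 36.1]
tcp_rot: [-1.571, -0.0, 1.653]
ft_force: [-0.5, 0.7, -0.2]
width: 0.002
```

Call:
servo_tool(
  rows=[
    [0.005, 0, 0, 0, 0, 0],
    [0, 0, 0, 0, 0, 0],
    [0, 0, 0, 0, 0, 0],
  ],
)

```text
clock: 61.75
tcp_pos: [576.5, -213.9, 36.1]
tcp_rot: [-1.571, -0.0, 1.653]
ft_force: [0.1, 0.7, 0.9]
width: -0.0
```

Run:
```python
from h import *
o=bot.get_obs(); print(o['tcp_pos'],tobox(o['tcp_pos']))
```

```text
[ 576.46214195 -213.91709592   36.0845956 ] [[ -0.09311849 -83.69067919]]
```

Call:
servo_tool(
  rows=[
    [0.005, 0, 0, 0, 0, 0],
    [0.003, 0, 0, 0, 0, 0],
    [0, 0, 0, 0, 0, 0],
    [0, 0, 0, 0, 0, 0],
  ],
)

```text
clock: 62.25
tcp_pos: [576.2, -210.8, 36.1]
tcp_rot: [-1.571, -0.0, 1.653]
ft_force: [-0.4, 0.2, 0.9]
width: 0.002
```

Call:
servo_tool(
  rows=[
    [0.004, 0, 0, 0, 0, 0],
    [0, 0, 0, 0, 0, 0],
    [0, 0, 0, 0, 0, 0],
  ],
)

```text
clock: 62.62
tcp_pos: [576.2, -209.6, 36.3]
tcp_rot: [-1.571, 0.001, 1.652]
ft_force: [0.1, -3.2, 0.1]
width: 0.003
```

Toggle 1 is now at the ON contact, about -79.5. On to toggle 2.

Call:
servo_tool(
  rows=[
    [-0.015, 0, 0, 0, 0, 0],
    [-0.015, 0, 0, 0, 0, 0],
    [0, -0.07, 0, 0, 0, 0],
    [0, -0.1, 0, 0, 0, 0],
    [0, -0.05, 0, 0, 0, 0],
    [-0.039, 0, -0.0725, 0, 0, 0],
    [-0.039, 0, -0.0725, 0, 0, 0],
    [0, 0, 0, 0, 0, 0],
    [0, 0, 0, 0, 0, 0],
    [0, 0, 0, 0, 0, 0],
  ],
)

```text
clock: 63.88
tcp_pos: [636.9, -247.1, 124.2]
tcp_rot: [-1.571, -0.0, 1.653]
ft_force: [-0.1, -0.6, 0.6]
width: 0.003
```

Run:
```python
from h import *
o=bot.get_obs(); print(o['tcp_pos'],tobox(o['tcp_pos']))
```

```text
[ 636.86865714 -247.07117956  124.2403411 ] [[  57.39483457 -121.68114633]]
```

Call:
servo_tool(
  rows=[
    [-0.01, 0.07, 0, 0, 0, 0],
    [0, 0.07, 0, 0, 0, 0],
    [0, 0.05, 0, 0, 0, 0],
    [0, 0.03, 0, 0, 0, 0],
    [0, 0, 0, 0, 0, 0],
    [0, 0, 0, 0, 0, 0],
    [0, 0, 0, 0, 0, 0],
  ],
)

```text
clock: 64.75
tcp_pos: [638.4, -251.8, 37.3]
tcp_rot: [-1.572, 0.001, 1.653]
ft_force: [-0.4, -0.3, -1.2]
width: -0.002
```

Call:
servo_tool(
  rows=[
    [0.01, 0, 0, 0, 0, 0],
    [0.01, 0, 0, 0, 0, 0],
    [0, 0, 0, 0, 0, 0],
    [0, 0, 0, 0, 0, 0],
  ],
)

```text
clock: 65.25
tcp_pos: [637.1, -243.4, 36.1]
tcp_rot: [-1.571, -0.0, 1.653]
ft_force: [0.4, 0.3, 0.2]
width: -0.004
```

Call:
servo_tool(
  rows=[
    [0.005, 0, 0, 0, 0, 0],
    [0, 0, 0, 0, 0, 0],
    [0, 0, 0, 0, 0, 0],
  ],
)

```text
clock: 65.62
tcp_pos: [636.9, -241.5, 36.1]
tcp_rot: [-1.571, -0.0, 1.653]
ft_force: [-0.5, -0.2, 0.7]
width: 0.002
```

Call:
servo_tool(
  rows=[
    [0.005, 0, 0, 0, 0, 0],
    [0, 0, 0, 0, 0, 0],
    [0, 0, 0, 0, 0, 0],
  ],
)

```text
clock: 66.0
tcp_pos: [636.8, -239.4, 36.1]
tcp_rot: [-1.571, -0.0, 1.653]
ft_force: [-0.1, 0.5, 0.1]
width: 0.0
```

Call:
servo_tool(
  rows=[
    [0.005, 0, 0, 0, 0, 0],
    [0, 0, 0, 0, 0, 0],
    [0, 0, 0, 0, 0, 0],
  ],
)

```text
clock: 66.38
tcp_pos: [636.8, -237.9, 36.5]
tcp_rot: [-1.571, 0.001, 1.653]
ft_force: [-0.0, -3.2, 3.2]
width: -0.002
```

Call:
servo_tool(
  rows=[
    [0.005, 0, 0, 0, 0, 0],
    [0, 0, 0, 0, 0, 0],
    [0, 0, 0, 0, 0, 0],
  ],
)

```text
clock: 66.75
tcp_pos: [636.5, -235.3, 36.0]
tcp_rot: [-1.571, -0.0, 1.653]
ft_force: [-0.0, -2.3, 1.2]
width: -0.0
```

Call:
servo_tool(
  rows=[
    [0.005, 0, 0, 0, 0, 0],
    [0, 0, 0, 0, 0, 0],
    [0, 0, 0, 0, 0, 0],
  ],
)

```text
clock: 67.12
tcp_pos: [636.1, -233.2, 35.8]
tcp_rot: [-1.57, -0.001, 1.653]
ft_force: [0.7, -1.1, 0.9]
width: 0.0
```

Toggle 2 met contact at about -112.6, so it is OFF too. I push it through.

Call:
servo_tool(
  rows=[
    [0.005, 0, 0, 0, 0, 0],
    [0.005, 0, 0, 0, 0, 0],
    [0.005, 0, 0, 0, 0, 0],
    [0, 0, 0, 0, 0, 0],
    [0, 0, 0, 0, 0, 0],
  ],
)

```text
clock: 67.75
tcp_pos: [635.7, -227.3, 35.9]
tcp_rot: [-1.571, -0.0, 1.653]
ft_force: [1.1, -0.5, -0.4]
width: 0.003
```

Call:
servo_tool(
  rows=[
    [0.005, 0, 0, 0, 0, 0],
    [0.005, 0, 0, 0, 0, 0],
    [0.005, 0, 0, 0, 0, 0],
    [0, 0, 0, 0, 0, 0],
    [0, 0, 0, 0, 0, 0],
  ],
)

```text
clock: 68.38
tcp_pos: [635.2, -221.4, 36.0]
tcp_rot: [-1.571, -0.0, 1.653]
ft_force: [-0.4, -0.5, 0.6]
width: 0.002
```

Call:
servo_tool(
  rows=[
    [0.005, 0, 0, 0, 0, 0],
    [0.005, 0, 0, 0, 0, 0],
    [0.005, 0, 0, 0, 0, 0],
    [0, 0, 0, 0, 0, 0],
    [0, 0, 0, 0, 0, 0],
  ],
)

```text
clock: 69.0
tcp_pos: [634.8, -215.5, 36.1]
tcp_rot: [-1.571, -0.0, 1.653]
ft_force: [-0.3, 0.1, 0.3]
width: 0.001
```

Call:
servo_tool(
  rows=[
    [0.005, 0, 0, 0, 0, 0],
    [0.005, 0, 0, 0, 0, 0],
    [0.003, 0, 0, 0, 0, 0],
    [0, 0, 0, 0, 0, 0],
    [0, 0, 0, 0, 0, 0],
  ],
)

```text
clock: 69.62
tcp_pos: [634.4, -210.4, 36.1]
tcp_rot: [-1.571, -0.0, 1.653]
ft_force: [0.7, -0.9, -0.4]
width: -0.002
```

Run:
```python
from h import *
o=bot.get_obs(); print(o['tcp_pos'],tobox(o['tcp_pos']))
```

```text
[ 634.36330243 -210.40136754   36.0987084 ] [[ 57.9014541  -84.92934021]]
```

Call:
servo_tool(
  rows=[
    [0.005, 0, 0, 0, 0, 0],
    [0.005, 0, 0, 0, 0, 0],
    [0, 0, 0, 0, 0, 0],
    [0, 0, 0, 0, 0, 0],
  ],
)

```text
clock: 70.12
tcp_pos: [634.1, -206.3, 36.1]
tcp_rot: [-1.571, -0.0, 1.653]
ft_force: [0.1, -0.4, 0.2]
width: 0.002
```

Call:
servo_tool(
  rows=[
    [0.004, 0, 0, 0, 0, 0],
    [0, 0, 0, 0, 0, 0],
    [0, 0, 0, 0, 0, 0],
  ],
)

```text
clock: 70.5
tcp_pos: [633.9, -204.9, 36.2]
tcp_rot: [-1.571, 0.0, 1.653]
ft_force: [0.2, -1.1, 0.8]
width: 0.003
```

Call:
servo_tool(
  rows=[
    [0.004, 0, 0, 0, 0, 0],
    [0, 0, 0, 0, 0, 0],
    [0, 0, 0, 0, 0, 0],
  ],
)

```text
clock: 70.88
tcp_pos: [633.9, -204.5, 36.4]
tcp_rot: [-1.571, 0.002, 1.652]
ft_force: [-0.1, -6.7, -0.6]
width: 0.003
```

All three read ON. I withdraw and check.

Call:
servo_tool(
  rows=[
    [-0.015, 0, 0, 0, 0, 0],
    [-0.015, 0, 0, 0, 0, 0],
    [0, -0.07, 0, 0, 0, 0],
    [0, -0.12, 0, 0, 0, 0],
    [0, -0.12, 0, 0, 0, 0],
    [0, -0.12, 0, 0, 0, 0],
    [0, 0, 0.1, 0, 0, 0],
    [0, 0, 0.1, 0, 0, 0],
    [0, 0, 0, 0, 0, 0],
    [0, 0, 0, 0, 0, 0],
  ],
)

```text
clock: 72.12
tcp_pos: [555.4, -222.0, 208.4]
tcp_rot: [-1.572, 0.0, 1.652]
ft_force: [-0.0, 0.4, 0.9]
width: -0.003
```

Run:
```python
from h import *
im=look('w16'); cv2.imwrite('pics/w16b.png',np.clip(im[:,:,::-1].astype(float)*4,0,255).astype(np.uint8))
```

```text
72.12 [ 555.4 -222.   208.4] [-1.5717e+00  2.0000e-04  1.6525e+00]
```

Call:
servo_tool(
  rows=[
    [0.1, 0, 0.02, 0, 0, 0],
    [0.1, 0, 0.02, 0, 0, 0],
    [0.1, 0, 0.02, 0, 0, 0],
    [0.1, 0, 0.02, 0, 0, 0],
    [0.1, 0, 0.02, 0, 0, 0],
    [0.1, 0, 0.02, 0, 0, 0],
    [0.1, 0, 0.02, 0, 0, 0],
    [0.1, 0, 0.02, 0, 0, 0],
    [0.1, 0, 0, 0, 0, 0],
    [0.1, 0, 0, 0, 0, 0],
    [0, 0, 0, 0, 0, 0],
    [0, 0, 0, 0, 0, 0],
  ],
)

```text
clock: 73.68
tcp_pos: [458.9, 171.8, 208.2]
tcp_rot: [-1.571, 0.0, 1.654]
ft_force: [-0.1, -0.4, 0.1]
width: -0.004
```

Run:
```python
from h import *
print(bot.get_obs()['tcp_pos'])
a=snap('top','top3.png');snap('scene','scene3.png')
b=a[140:320,210:430,::-1]; cv2.imwrite('pics/top3z.png',cv2.resize(np.clip(b.astype(float)*2.2,0,255).astype(np.uint8),None,fx=3.5,fy=3.3,interpolation=cv2.INTER_CUBIC))
```

```text
[458.85660283 171.81575608 208.15684935]
```

View pics/w16b.png

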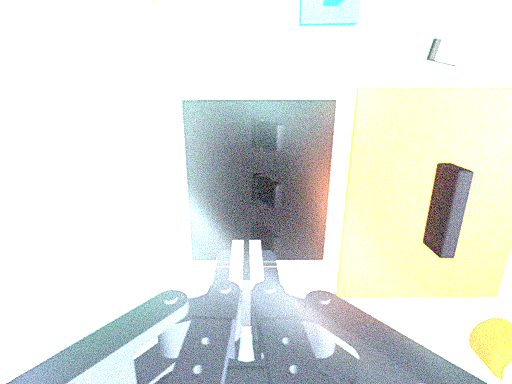

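View pics/top3z.png

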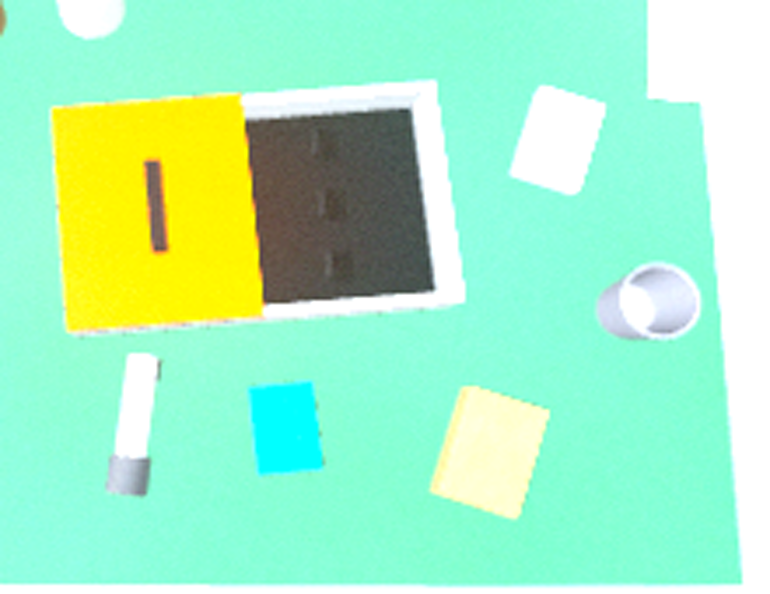

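View pics/scene3.png

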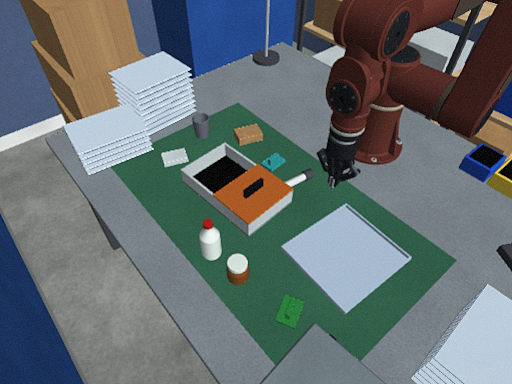

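Run:
```python
from h import *
C=cam('top'); p=[(x/3.5+210-.35,y/3.3+140-.35) for x,y in [(52,107),(240,94),(263,317),(68,333)]]
print('cover',tobox(ray(C,p,73)).round(1))
p=[(x/3.5+210-.35,y/3.3+140-.35) for x,y in [(152,158),(160,253)]]
print('fin',tobox(ray(C,p,105)).round(1))
p=[(x/3.5+210-.35,y/3.3+140-.35) for x,y in [(436,82),(465,300)]]
print('box -y end',tobox(ray(C,p,66)).round(1))
o=bot.get_obs(); print(o['clock'],o['joint_velocities'].round(3)); bot.job_done()
```

```text
cover [[ 102.2  168.5]
 [ 101.6    4.8]
 [-104.4    4.3]
 [-105.7  167.8]]
fin [[ 39.8  85.9]
 [-45.3  85.9]]
box -y end [[ 101.5 -168.3]
 [-102.3 -167.8]]
73.775 [-0.008 -0.007 -0.005  0.001  0.001  0.002]
the job is handed in; nothing more can be done
```

I finished the job and handed it in at about 74 s of the 192 s allowed. No verdict is reported.

- **Cover:** I slid it to its open stop, then to its shut stop once the carriers were in. The last top view puts the fin at box y ≈ 86 mm and the plate at about 4 to 168 mm, which agrees with fully shut.
- **Carriers:** All four were present. Each lay flat in its own bay in the last wrist picture before shutting, and the tray is now empty. One had been knocked aside during the run, so I measured it again before picking it up.
- **Toggles:**

| Toggle | State found | What I did | Last contact (TCP, box y) |
|---|---|---|---|
| 0 | On: nothing met at the off position | Not flipped | about -80 mm |
| 1 | Off: met at about -114 mm | Pushed over | about -80 mm |
| 2 | Off: met at about -113 mm | Pushed over | about -80 mm |

- **Forces:** The highest toggle force I read was about 8 N, against the 15 N limit. Pushing the cover against its stops read up to about 21 N.
- **Check that disagreed:** The off contacts came 3 to 4 mm earlier than I expected, probably because the fingers are thicker higher up. On and off contacts are over 30 mm apart, so the readings are still clear. In the brightened last view the toggles are only dim shapes that look alike, so "on" rests on feel.
- **Bystanders and look-alikes:** I did not touch them, and they look unmoved in the last pictures.

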